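# Close up and tray the finished instrument cases

## Robot

A 6-joint arm with a two-finger parallel gripper is mounted at the origin on the work surface. World frame = base frame: x ahead of the robot, y to its left, z up, the work surface at z = 0. Lengths are in m, angles in degrees, forces in N, time in s.
With the tool pointing down it reaches from about 0.25 to 0.725 m from the base axis. Payload 9.7 kg.
Tool frame: the origin (TCP) lies at the very end of the fingers, on their centre line; the grasp point (between the pads) lies 19 mm behind it (bot.grip_depth is the distance from the TCP to the grasp point, in m); z points along the fingers, y is the direction in which the jaws open and shut (so a half turn about z gives the same grasp; the last joint's range is limited). The gripper opens to 85 mm and grips with 20 to 120 N. Pads are 22 mm wide; open, the fingers measure 114 mm over their backs; the gripper's body (76 mm by 85 mm) begins 54 mm behind the grasp point. The pads swing forward as they close: fully open they stand 13 mm farther back than shut.
Start: joints at [74.37, 4.979, 10.078, 95.1, 0, 90], TCP at [0.148, 0.53, 0.197] pointing down, gripper open.
Joint ranges: [-179.16, 179.16], [-48.56, 103.87], [-65.8, 70.77], [-126.05, 130.52], [-82.76, 87.17], [-180, 180]. Speed limits (degrees/s): [127.2, 127.2, 147.25, 180, 180, 180].

## Interface

Orientations are given as [roll, pitch, yaw] about the fixed x, y, z axes, in that order (R = Rz(yaw) Ry(pitch) Rx(roll)).
In Python, from workcell import bot, viewer gives the robot as it stands.
- The arm moves only by the tool arm_command, never from a script. Its argument "motion" is a list of rows, each a list of 3 entries, a list of its own where there are three numbers: the opening, from 0 (shut) to 1 (fully open), then the shift along the tool's x, y, z in units of 60 mm (1.0 is 60 mm), then the turn, a rotation vector about the tool's x, y, z in units of 6 degrees (1.0 is 6 degrees). A call has 1 to 12 rows; each row shifts and turns the commanded pose from where the row before left it, along the tool's axes as they then stand; what a row does not reach is not made up. A row lasts 1/8 s, in which the tool goes at most 62.5 mm and 10.7 degrees, less where a joint would pass 70% of its speed; a pose out of reach is approached as far as the arm can. A call is refused whole if a number of a shift passes 1 or a number of a turn 1, either way. A call with a gripper value outside its range is refused whole. The fingers move at their own pace and stop on an object; "newtons" is the grip in N (left out, the last holds). Time passes only in rows, so rows that do not move let the fingers close. It gives the time, the measured TCP pose, the force and the opening at its end, in the units of the state.
- bot.get_obs(): the state, without advancing time (a new reading comes with each control period).
- viewer.camera(name): name is "scene" or "top" or "wrist"; returns the picture (480x640x3 uint8, blue, green, red); there is no depth.
- viewer.calibration(name): a dict with "fx", "fy", "cx", "cy" (pixels), "T" (4x4, takes a point from camera to world coordinates). Camera axes: x right, y down, z forward; pixel columns grow to the right and rows downward; lengths in m; the calibration is good to about 2 mm. A picture is of the moment at which its call begins: read the wrist's pose just before it. calibration takes no time and is no camera call; for the wrist camera it gives the pose at the moment of the call.
- bot.job_done(): hands the job in, once; it reports no verdict.
The state is a dict: "time": time; "q": joint angles; "qd": joint speeds; "joint_efforts": joint torques, N m; "ee_pos": TCP position; "tcp_rot": TCP orientation; "wrist_force": force on the tool from outside, world axes, zero at the start; "torque": the same for the moment, N m; "opening": finger opening in m.
Only numpy, scipy, OpenCV 4.12 (cv2) and the standard library are available. Lean on these libraries where they do the work, as an engineer would, in place of code of your own. Each camera call takes 0.05 s, during which the arm holds its last target.

## Task

Clear the tray first: lay the multimeter and the breadboard face up on the rubber mat. Then get every instrument case on the bench boxed up: each one standing upright in the tray with its own matching lid fully seated on it. A lid whose case is not here can stay on the bench; do not knock the solder reel, the tip-cleaner pot or the mains plug about.

Things in the scene. Friction and masses are not known exactly. Their poses are not given: they have to be found in the camera images.
- case_long: Open grey ABS instrument case, the long narrow one: 124 (x) x 56 (y) x 36 mm high outside, walls and floor 3 mm, a finished circuit board inside below 20 mm. Origin: centre of its underside; z points up out of the open mouth. Stands on the bench at the start. Not on the bench (None) in some starts.
- lid_long: Grey lid of case_long: plate 124 (x) x 56 (y) x 9 mm, outline as the case; below it a 113 x 45 mm block 6 mm deep that enters the case's mouth with 2.5 mm play each side. Origin: centre of the block's underside, z up. Lies top up on its block (plate 6 to 15 mm above the bench). Seated, the plate rests on the rim, origin 30 mm above the case's; either way round fits.
- case_wide: Open grey ABS instrument case, the middle-sized and tallest one: 92 (x) x 64 (y) x 44 mm high outside, walls and floor 3 mm, a finished circuit board inside below 20 mm. Origin: centre of its underside; z points up out of the open mouth. Stands on the bench at the start. Not on the bench (None) in some starts.
- lid_wide: Grey lid of case_wide: plate 92 (x) x 64 (y) x 9 mm, outline as the case; below it a 81 x 53 mm block 6 mm deep that enters the case's mouth with 2.5 mm play each side. Origin: centre of the block's underside, z up. Lies top up on its block (plate 6 to 15 mm above the bench). Seated, the plate rests on the rim, origin 38 mm above the case's; either way round fits.
- case_square: Open grey ABS instrument case, the small square one: 62 (x) x 62 (y) x 32 mm high outside, walls and floor 3 mm, a finished circuit board inside below 20 mm. Origin: centre of its underside; z points up out of the open mouth. Stands on the bench at the start. Not on the bench (None) in some starts.
- lid_square: Grey lid of case_square: plate 62 (x) x 62 (y) x 9 mm, outline as the case; below it a 51 x 51 mm block 6 mm deep that enters the case's mouth with 2.5 mm play each side. Origin: centre of the block's underside, z up. Lies top up on its block (plate 6 to 15 mm above the bench). Seated, the plate rests on the rim, origin 26 mm above the case's; any quarter turn fits.
- tray: Black antistatic tray fixed to the bench, outside 238 (x) x 228 (y) x 14 mm high, walls and floor 4 mm (inside 230 x 220 mm, lip 10 mm above its floor). Origin: centre of its underside.
- mat: Dark blue-grey rubber mat fixed to the bench, 220 (x) x 200 (y) x 3 mm. Origin: centre of its underside.
- meter: Hand-held multimeter, dark grey, 132 (x, display end at +x) x 66 (y) x 32 mm, dial up to 38 mm. Origin: centre of its underside, z up out of the face. Lies face up in the tray at the start, its length along the tray's y, in the half nearer the robot.
- breadboard: White solderless breadboard, 165 (x) x 55 (y) x 10 mm, with two black chips on its midline up to 15 mm. Origin: centre of its underside, z up. Lies face up in the tray at the start, its length along the tray's y, in the half farther from the robot.
- solder_reel: Reel of solder standing on its flange, 60 mm diameter, 45 mm high. Loose bystander, not part of the job. Origin: centre of its underside.
- tip_cleaner: Black round tip-cleaner pot with brass top, 72 mm diameter, 45 mm high. Loose bystander, not part of the job. Origin: centre of its underside.
- plug: Black mains plug, 45 x 34 x 28 mm. Loose bystander, not part of the job. Origin: centre of its underside.

How it is judged:
By the outcome, as a careful person would: the job done as asked, in the order asked, and still so for the second after the job is handed in, with the robot touching nothing.
Of case_long, case_wide, case_square only 2 to 3 are there at a start; the rules pass over those that are not, and their reading is None.
At some moment in a run one of case_long, lid_long, case_wide, lid_wide, case_square, lid_square may be knocked a few centimetres aside while the robot is not near it.
Once in a run the grip may slacken for a moment while it holds something.
It also fails if it takes over 210 s, if anything falls off the work surface, if the arm or the gripper's body presses on something with over 40 N, if the wrist force passes 120 N, or if a joint passes its speed limit or range.

## Working session

There is one attempt and no reset: what is moved stays moved. The work goes in short steps, Python scripts to look and compute and a tool call to move; the robot and the scene stay as the last step left them, time stands still between calls to the robot, and variables do not carry over. Pictures are saved under pics/ and viewed, and the job is handed in when it is done.

Besides the shell and the picture viewer there is one more tool, called by a JSON object that holds its "api" and its "payload", one argument or row to a line. arm_command: Moves the arm, as the interface text tells. Its arguments: {"type":"object","properties":{"motion":{"type":"array"},"newtons":{"type":"number"}},"required":["motion"]}

```bash
ls; mkdir -p pics; python3 - <<'E'
from workcell import bot, viewer
import cv2
o=bot.get_obs(); print({k:o[k] for k in ('time','ee_pos','tcp_rot','opening')}, bot.grip_depth)
for n in ('scene','top'):
    cv2.imwrite(f'pics/{n}0.png',viewer.camera(n)); c=viewer.calibration(n); print(n,c)
E
```

```text
pics
{'time': 0.0, 'ee_pos': array([0.1481097 , 0.52940058, 0.19618245]), 'tcp_rot': array([-1.79924505e+02,  3.09033195e-04,  1.64371170e+02]), 'opening': 0.0854653538170764} 0.0187
scene {'fx': 581.0529343661462, 'fy': 581.0529343661462, 'cx': 317.33846440999093, 'cy': 241.75926239481387, 'T': array([[ 0.78230529,  0.48631154, -0.38922939,  1.14256257],
       [ 0.62273746, -0.5965506 ,  0.50628593, -0.72265036],
       [ 0.01401767, -0.63845788, -0.76952911,  1.20434257],
       [ 0.        ,  0.        ,  0.        ,  1.        ]])}
top {'fx': 619.0456139849767, 'fy': 619.0456139849767, 'cx': 317.6087416729354, 'cy': 239.92362796660504, 'T': array([[ 0.01930331, -0.99391486,  0.10844646,  0.41424915],
       [-0.9996747 , -0.0173783 ,  0.01866801,  0.01703234],
       [-0.0166698 , -0.10877153, -0.99392699,  1.46593644],
       [ 0.        ,  0.        ,  0.        ,  1.        ]])}
```

View pics/top0.png

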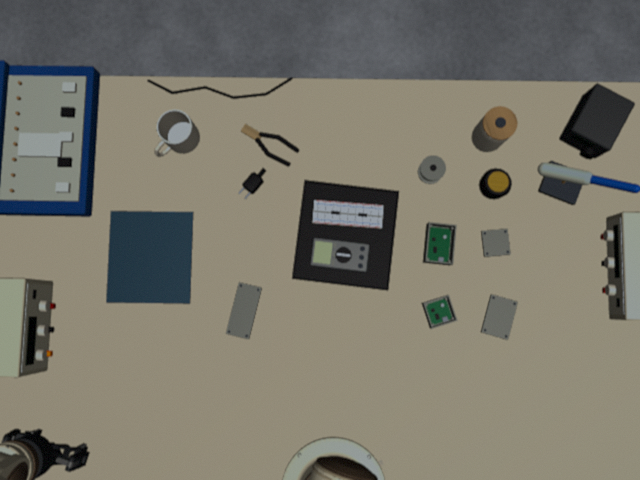

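View pics/scene0.png

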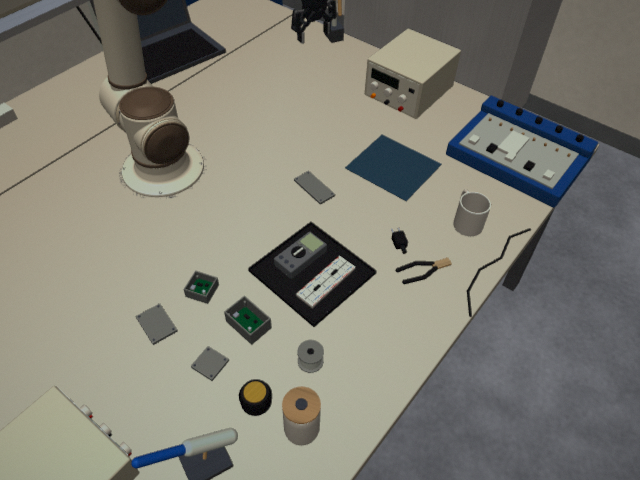

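```bash
cat > h.py <<'E'
import numpy as np, cv2
from workcell import bot, viewer
from scipy.spatial.transform import Rotation as R
def ray(c,uv,z):
    uv=np.atleast_2d(np.asarray(uv,float)); d=np.c_[(uv[:,0]-c['cx'])/c['fx'],(uv[:,1]-c['cy'])/c['fy'],np.ones(len(uv))]@c['T'][:3,:3].T
    o=c['T'][:3,3]; s=(z-o[2])/d[:,2]; return (o+d*s[:,None])[:,:2]
def proj(c,P):
    P=np.atleast_2d(P); q=(P-c['T'][:3,3])@c['T'][:3,:3]; return np.c_[q[:,0]/q[:,2]*c['fx']+c['cx'],q[:,1]/q[:,2]*c['fy']+c['cy']]
def rect(c,cnt,z):
    p=ray(c,cnt.reshape(-1,2),z); (cx,cy),(w,h),a=cv2.minAreaRect((p*1000).astype(np.float32))
    if w<h: w,h,a=h,w,a+90
    a=(a+90)%180-90
    return np.round([cx/1000,cy/1000],4),round(w,1),round(h,1),round(a,1)   # a: direction of long side
def st():
    o=bot.get_obs(); print('t%.2f'%o['time'],'tcp',np.round(o['ee_pos'],4),'rot',np.round(o['tcp_rot'],2),'open %.4f'%o['opening'],'F',np.round(o['wrist_force'],1),'q',np.round(o['q'],1))
    return o
def plan(x,y,z,yaw=None):
    """remaining shift in tool axes (units of 60mm) and turn units to reach TCP target pointing down; yaw = tool yaw"""
    o=st(); Rm=R.from_euler('xyz',o['tcp_rot'],degrees=True)
    yaw=o['tcp_rot'][2] if yaw is None else yaw
    Rt=R.from_euler('xyz',[180,0,yaw],degrees=True)
    # half-turn symmetric: both options
    for k in (0,180):
        rv=(Rm.inv()*R.from_euler('xyz',[180,0,yaw+k],degrees=True)).as_rotvec(degrees=True)
        print('turn units',np.round(rv/6,2))
    d=np.array([x,y,z])-o['ee_pos']
    print('shift units (tool axes now)',np.round(Rm.inv().apply(d)/.06,3),' after target yaw',np.round(Rt.inv().apply(d)/.06,3))
def snap(n,f,crop=None,scale=1):
    c=viewer.calibration(n); im=viewer.camera(n); v=im
    if crop: x0,y0,x1,y1=crop; v=im[y0:y1,x0:x1]
    if scale!=1: v=cv2.resize(v,None,fx=scale,fy=scale,interpolation=cv2.INTER_CUBIC)
    cv2.imwrite('pics/'+f+'.png',v); return c,im
E
python3 - <<'E'
from h import *
im=cv2.imread('pics/top0.png'); c=viewer.calibration('top')
cv2.imwrite('pics/top0z.png',cv2.resize(im[150:350,220:540],None,fx=2.5,fy=2.5,interpolation=cv2.INTER_CUBIC))
hsv=cv2.cvtColor(im,cv2.COLOR_BGR2HSV)
bench=cv2.inRange(hsv,(8,45,90),(30,255,255))
m=255-bench; m=cv2.morphologyEx(m,cv2.MORPH_OPEN,np.ones((3,3),np.uint8))
cs,_=cv2.findContours(m,cv2.RETR_EXTERNAL,cv2.CHAIN_APPROX_NONE)
for k in cs:
    if 150<cv2.contourArea(k)<12000:
        b=cv2.boundingRect(k); print(b,[rect(c,k,z) for z in (0.012,)], int(cv2.contourArea(k)))
E
```

```text
(385, 467, 32, 13) [(array([ 0.0486, -0.1532]), 69.8, 25.8, 79.1)] 172
(282, 432, 124, 48) [(array([ 0.0809, -0.024 ]), 279.7, 103.7, -88.6)] 3209
(0, 428, 89, 52) [(array([0.0695, 0.6631]), 204.8, 113.5, -88.6)] 2869
(429, 423, 25, 26) [(array([ 0.1347, -0.237 ]), 65.5, 38.7, -51.3)] 181
(565, 318, 26, 34) [(array([ 0.3654, -0.5628]), 70.4, 54.9, 15.6)] 287
(422, 294, 37, 36) [(array([ 0.411, -0.243]), 73.5, 70.4, -73.7)] 855
(480, 293, 41, 47) [(array([ 0.4095, -0.3786]), 119.1, 80.5, -17.3)] 1213
(225, 281, 37, 59) [(array([0.4039, 0.2135]), 131.0, 63.2, -13.0)] 1341
(0, 278, 56, 100) [(array([0.358 , 0.7207]), 232.7, 130.3, 4.3)] 4622
(481, 228, 31, 29) [(array([ 0.575 , -0.3749]), 66.6, 65.5, -85.4)] 719
(423, 221, 35, 44) [(array([ 0.5708, -0.2435]), 99.9, 73.9, -6.0)] 1236
(590, 211, 50, 110) [(array([ 0.5279, -0.6502]), 254.1, 112.4, -2.1)] 3658
(105, 209, 90, 97) [(array([0.5263, 0.4414]), 225.1, 205.7, -0.2)] 7802
(292, 180, 107, 110) [(array([ 0.5881, -0.0217]), 238.8, 230.9, -5.8)] 9464
(479, 168, 33, 31) [(array([ 0.7164, -0.3744]), 76.1, 72.4, -89.1)] 372
(238, 168, 28, 32) [(array([0.7086, 0.2023]), 88.0, 39.8, -38.0)] 345
(538, 160, 102, 46) [(array([ 0.7054, -0.5884]), 243.2, 93.1, 75.3)] 2059
(417, 155, 30, 30) [(array([ 0.7473, -0.2237]), 75.6, 64.0, -33.0)] 643
(255, 138, 35, 28) [(array([0.7803, 0.1607]), 104.4, 21.9, 51.9)] 167
(259, 132, 40, 20) [(array([0.8139, 0.1409]), 104.4, 20.6, 67.3)] 161
(472, 121, 32, 32) [(array([ 0.8232, -0.3502]), 77.7, 57.5, 47.1)] 484
(154, 108, 46, 49) [(array([0.8303, 0.3906]), 118.5, 108.9, 2.3)] 1606
```

View pics/top0z.png

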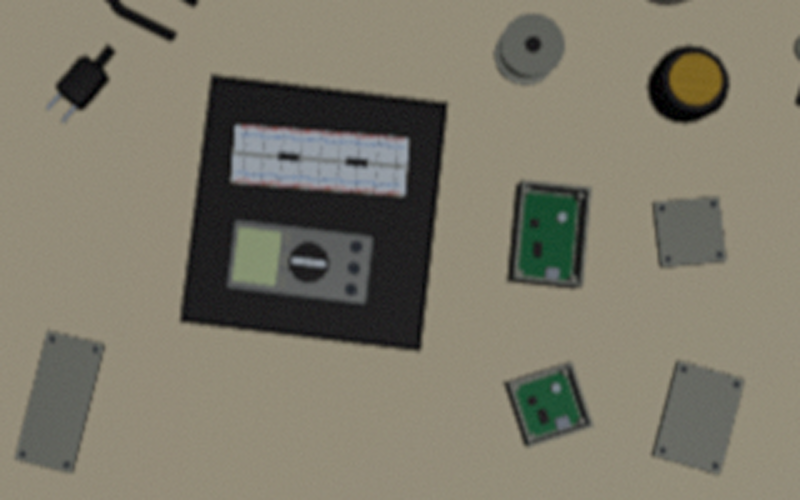

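```bash
python3 - <<'E'
from h import *
im=cv2.imread('pics/top0.png'); c=viewer.calibration('top')
g=cv2.cvtColor(im,cv2.COLOR_BGR2GRAY)
t=np.zeros_like(g); 
poly=np.array([[307,186],[394,195],[385,285],[296,275]]); cv2.fillPoly(t,[poly],255)
m=((g>52)&(t>0)).astype(np.uint8)*255
m=cv2.morphologyEx(m,cv2.MORPH_CLOSE,np.ones((5,5),np.uint8))
cs,_=cv2.findContours(m,cv2.RETR_EXTERNAL,cv2.CHAIN_APPROX_NONE)
for k in cs:
    if cv2.contourArea(k)>300: print(cv2.boundingRect(k),'z.036',rect(c,k,.036),'z.014',rect(c,k,.014))
print(c['T'][:3,3], g[240,300:330],g[200,305:330])
plan(0.55,-0.02,0.15,90)
E
```

```text
(311, 238, 58, 34) z.036 (array([ 0.5377, -0.0075]), 130.3, 65.4, 84.1) z.014 (array([ 0.5396, -0.0079]), 132.3, 66.4, 84.1)
(312, 199, 72, 30) z.036 (array([ 0.6334, -0.0247]), 166.3, 58.3, 86.2) z.014 (array([ 0.6367, -0.0253]), 168.8, 59.2, 86.2)
[0.41424915 0.01703234 1.46593644] [ 28  30  26  27  29  29  25  26  27  29  30  24  26  52  83  99 103 101
 100  98  97  93  89  88  88  86  84  83  81  79] [ 27  28  27  27  31  27  28  23  60 113 124 109 101 101 107 110 107  94
  87  88  80  74  59  56  49]
t0.10 tcp [0.1481 0.5294 0.1963] rot [-179.93    0.    164.37] open 0.0850 F [ 0.1  0.1 -0.2] q [74.4  5.  10.  95.1 -0.  90. ]
turn units [-1.00e-02  1.00e-02  1.24e+01]
turn units [-1.00e-02 -1.00e-02 -1.76e+01]
shift units (tool axes now) [-8.917 -7.013  0.779]  after target yaw [-9.157  6.698  0.771]
```

{"api": "arm_command", "payload": {
  "motion": [
    [1, [0, 0, 0], [0, 0, 1]],
    [1, [0, 0, 0], [0, 0, 1]],
    [1, [0, 0, 0], [0, 0, 1]],
    [1, [0, 0, 0], [0, 0, 1]],
    [1, [0, 0, 0], [0, 0, 1]],
    [1, [0, 0, 0], [0, 0, 1]],
    [1, [0, 0, 0], [0, 0, 1]],
    [1, [0, 0, 0], [0, 0, 1]],
    [1, [0, 0, 0], [0, 0, 1]],
    [1, [0, 0, 0], [0, 0, 1]],
    [1, [0, 0, 0], [0, 0, 1]],
    [1, [0, 0, 0], [0, 0, 1]]
  ],
  "newtons": 60
}}

```text
time: 1.6
ee_pos: [0.1481, 0.5295, 0.1964]
tcp_rot: [-180.0, 0.0, 92.2]
wrist_force: [-0.0, 0.2, -0.4]
opening: 0.0852
```

{"api": "arm_command", "payload": {
  "motion": [
    [0.9, [0, 0, 0], [0, 0, 0.7]],
    [0.9, [0, 0, 0], [0, 0, 0.7]]
  ]
}}

```text
time: 1.85
ee_pos: [0.1481, 0.5295, 0.1965]
tcp_rot: [-180.0, 0.0, 83.8]
wrist_force: [0.1, 0.2, 0.8]
opening: 0.0769
```

```bash
python3 -c "
from h import *
plan(0.5377,-0.0075,0.15,84.1)"
```

```text
t1.85 tcp [0.1481 0.5295 0.1965] rot [-1.7999e+02  5.0000e-02  8.3830e+01] open 0.0769 F [0.1 0.2 0.8] q [ 74.4   5.   10.1  95.1  -0.  170.5]
turn units [-0.    0.01 -0.04]
turn units [1.000e-02 0.000e+00 2.996e+01]
shift units (tool axes now) [-8.2    7.417  0.78 ]  after target yaw [-8.235  7.378  0.774]
```

{"api": "arm_command", "payload": {
  "motion": [
    [0.9, [-0.75, 0.674, 0], [0, 0, 0]],
    [0.9, [-0.75, 0.674, 0], [0, 0, 0]],
    [0.9, [-0.75, 0.674, 0], [0, 0, 0]],
    [0.9, [-0.75, 0.674, 0], [0, 0, 0]],
    [0.9, [-0.75, 0.674, 0], [0, 0, 0]],
    [0.9, [-0.75, 0.674, 0], [0, 0, 0]],
    [0.9, [-0.75, 0.674, 0], [0, 0, 0]],
    [0.9, [-0.75, 0.674, 0], [0, 0, 0]],
    [0.9, [-0.75, 0.674, 0], [0, 0, 0]],
    [0.9, [-0.75, 0.674, 0], [0, 0, 0]],
    [0.9, [-0.7, 0.674, 0.1], [0, 0, 0]],
    [0.9, [0, 0, 0], [0, 0, -0.04]]
  ]
}}

```text
time: 3.35
ee_pos: [0.5398, -0.0093, 0.1888]
tcp_rot: [-179.8, 0.0, 84.0]
wrist_force: [0.3, 1.0, -0.9]
opening: 0.0768
```

```bash
python3 -c "
from h import *
plan(0.5377,-0.0075,0.15,84.1)
c,im=snap('wrist','w1'); print(c)"
```

```text
t3.35 tcp [ 0.5398 -0.0093  0.1888] rot [-1.7984e+02  4.0000e-02  8.3980e+01] open 0.0768 F [ 0.3  1.  -0.9] q [-1.   3.6  7.7 94.3 -0.  95. ]
turn units [-0.03  0.01 -0.02]
turn units [1.000e-02 4.000e-02 2.998e+01]
shift units (tool axes now) [ 0.026 -0.036  0.647]  after target yaw [ 0.026 -0.038  0.647]
{'fx': 345.5134140759017, 'fy': 345.5134140759017, 'cx': 321.7687023256099, 'cy': 239.42797799018692, 'T': array([[ 0.99449607, -0.09994252, -0.03144919,  0.5476691 ],
       [-0.10475486, -0.95417958, -0.2802994 ,  0.06248942],
       [-0.00199435,  0.2820511 , -0.95939731,  0.36720994],
       [ 0.        ,  0.        ,  0.        ,  1.        ]])}
```

View pics/w1.png

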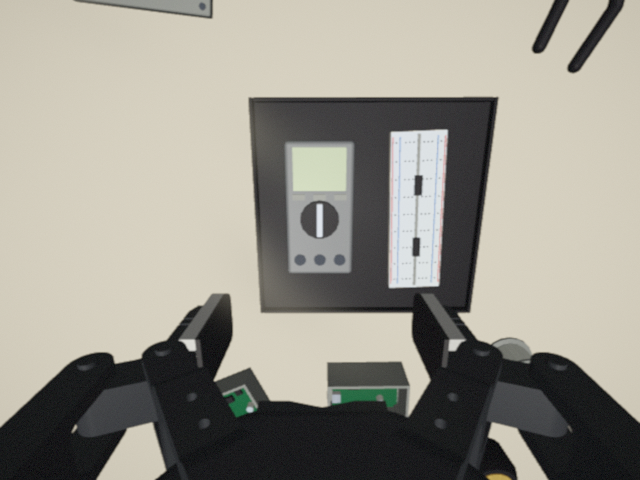

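```bash
python3 - <<'E'
from h import *
c=viewer.calibration('wrist'); im=cv2.imread('pics/w1.png'); g=cv2.cvtColor(im,cv2.COLOR_BGR2GRAY)
print(g[230,255:300],g[230,380:395])
t=np.zeros_like(g); cv2.fillPoly(t,[np.array([[262,112],[485,112],[465,300],[270,300]])],255)
m=((g>72)&(t>0)).astype(np.uint8)*255
m=cv2.morphologyEx(m,cv2.MORPH_OPEN,np.ones((3,3),np.uint8))
cs,_=cv2.findContours(m,cv2.RETR_EXTERNAL,cv2.CHAIN_APPROX_NONE)
for k in cs:
    if cv2.contourArea(k)>1500: print(cv2.boundingRect(k),'z.036',rect(c,k,.036),'z.014',rect(c,k,.014))
# tray lip corners
m=cv2.inRange(g,0,70); cs,_=cv2.findContours(m,cv2.RETR_EXTERNAL,cv2.CHAIN_APPROX_NONE)
for k in cs:
    if cv2.contourArea(k)>20000: print(cv2.boundingRect(k),rect(c,k,.014))
E
```

```text
[174 121  83  72  65  68  80  85  86  84  83  80  82  79  79  82  80  77
  80  78  77  76  73  74  75  74  77  76  76  74  73  78 108 134 152 165
 169 168 168 169 167 169 167 167 167] [ 61  62  62  66  63  62  59  72 105 160 204 206 215 223 218]
(387, 129, 62, 160) z.036 (array([ 0.6302, -0.0161]), 157.6, 55.4, 86.5) z.014 (array([ 0.6357, -0.0214]), 168.0, 59.1, 86.5)
(262, 112, 93, 189) z.036 (array([ 0.5269, -0.0052]), 186.7, 85.8, 83.9) z.014 (array([ 0.5256, -0.0098]), 199.1, 91.5, 83.9)
(0, 98, 640, 382) (array([ 0.5209, -0.1353]), 856.6, 475.3, -5.8)
```

```bash
python3 - <<'E'
from h import *
c=viewer.calibration('wrist'); im=cv2.imread('pics/w1.png'); g=cv2.cvtColor(im,cv2.COLOR_BGR2GRAY)
t=np.zeros_like(g); cv2.fillPoly(t,[np.array([[262,112],[485,112],[465,300],[270,300]])],255)
for th in (110,130):
  m=((g>th)&(t>0)).astype(np.uint8)*255
  m=cv2.morphologyEx(m,cv2.MORPH_OPEN,np.ones((3,3),np.uint8))
  cs,_=cv2.findContours(m,cv2.RETR_EXTERNAL,cv2.CHAIN_APPROX_NONE)
  for k in cs:
    if cv2.contourArea(k)>1500: print(cv2.boundingRect(k),'z.036',rect(c,k,.036),'z.014',rect(c,k,.014))
g=cv2.GaussianBlur(g,(5,5),0)
m=cv2.inRange(g,0,115); m[315:]=0; m[:90]=0
cs,_=cv2.findContours(m,cv2.RETR_EXTERNAL,cv2.CHAIN_APPROX_NONE)
for k in cs:
    if cv2.contourArea(k)>20000: print(cv2.boundingRect(k),rect(c,k,.014))
plan(0.538,-0.0085,0.025,84)
E
```

```text
(285, 142, 69, 131) z.036 (array([ 0.5364, -0.0033]), 128.9, 64.0, 84.1) z.014 (array([ 0.5357, -0.0077]), 137.4, 68.2, 84.1)
(388, 129, 60, 160) z.036 (array([ 0.6302, -0.016 ]), 156.9, 53.6, 86.5) z.014 (array([ 0.6357, -0.0213]), 167.3, 57.1, 86.5)
(286, 143, 67, 130) z.036 (array([ 0.5363, -0.0037]), 128.0, 62.2, 84.1) z.014 (array([ 0.5356, -0.0082]), 136.5, 66.3, 84.1)
(388, 129, 60, 159) z.036 (array([ 0.6302, -0.016 ]), 156.6, 53.3, 86.6) z.014 (array([ 0.6358, -0.0213]), 167.0, 56.8, 86.6)
(249, 97, 249, 218) (array([ 0.5867, -0.0181]), 237.1, 229.8, -5.9)
t3.40 tcp [ 0.539  -0.0077  0.1896] rot [-1.7986e+02  1.0000e-02  8.4070e+01] open 0.0767 F [-0.7 -0.6  0.6] q [-0.8  3.5  7.7 94.3  0.  95.1]
turn units [-0.02  0.    0.01]
turn units [ -0.    -0.04 -29.99]
shift units (tool axes now) [-0.014 -0.008  2.743]  after target yaw [-0.015 -0.015  2.743]
```

{"api": "arm_command", "payload": {
  "motion": [
    [0.9, [0.02, -0.02, 0.6], [0, 0, 0]],
    [0.9, [0, 0, 0.6], [0, 0, 0]],
    [0.9, [0, 0, 0.6], [0, 0, 0]],
    [0.9, [0, 0, 0.6], [0, 0, 0]],
    [0.9, [0, 0, 0.4], [0, 0, 0]],
    [0.9, [0, 0, 0.2], [0, 0, 0]],
    [0.9, [0, 0, 0], [0, 0, 0]],
    [0, [0, 0, 0], [0, 0, 0]],
    [0, [0, 0, 0], [0, 0, 0]],
    [0, [0, 0, 0], [0, 0, 0]],
    [0, [0, 0, 0], [0, 0, 0]]
  ],
  "newtons": 80
}}

```text
time: 4.78
ee_pos: [0.538, -0.0051, 0.0111]
tcp_rot: [180.0, -0.0, 84.2]
wrist_force: [1.0, -0.7, 0.1]
opening: 0.0035
```

```bash
python3 -c "
from h import *
st(); snap('scene','s1',(150,150,450,375),2.6); snap('wrist','w2')"
```

```text
t4.78 tcp [ 0.538  -0.0051  0.0111] rot [179.98  -0.    84.2 ] open 0.0035 F [ 1.  -0.7  0.1] q [ -0.5   3.9 -11.7  74.4   0.   95.3]
```

View pics/s1.png

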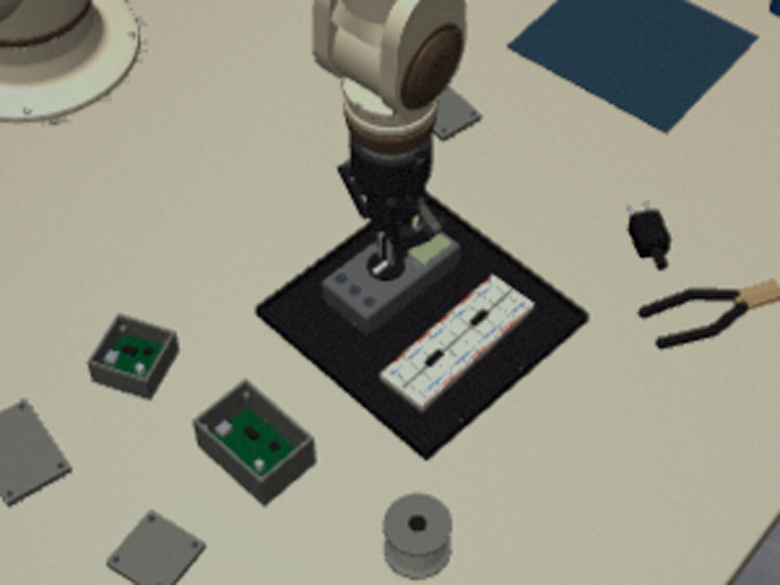

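View pics/w2.png

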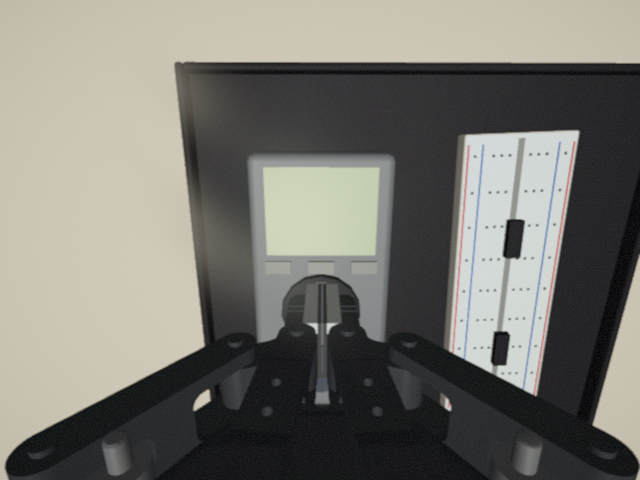

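```bash
python3 - <<'E'
from h import *
c=viewer.calibration('wrist'); p=bot.get_obs()['ee_pos']
for dz in (0,.019,.03,.04,.05,.06,.073): print(dz, proj(c,p+[0,0,dz]))
s=viewer.calibration('scene')
for dz in (0,.019,.03,.04,.05,.06,.073): print(dz, (proj(s,p+[0,0,dz])-[150,150])*2.6)
print(c['T'][:3,3]-p)
E
```

```text
0 [[321.88731324 273.62844529]]
0.019 [[321.93388197 287.88801142]]
0.03 [[321.96561212 297.60393629]]
0.04 [[321.99825344 307.59886413]]
0.05 [[322.03525889 318.93010656]]
0.06 [[322.07756637 331.88485894]]
0.073 [[322.14255898 351.78590591]]
0 [[392.3056266  278.18353091]]
0.019 [[392.15716877 266.37098966]]
0.03 [[392.06989132 259.42646903]]
0.04 [[391.98968548 253.04462412]]
0.05 [[391.90864475 246.59634885]]
0.06 [[391.82675604 240.08060055]]
0.073 [[391.71901092 231.5075021 ]]
[0.00704014 0.07174697 0.17844625]
```

```bash
python3 - <<'E'
import cv2
im=cv2.imread('pics/w2.png')[240:440,200:440]; cv2.imwrite('pics/w2z.png',cv2.resize(im,None,fx=3.2,fy=3,interpolation=cv2.INTER_CUBIC))
from h import *
snap('scene','s2',(250,190,350,290),6)
E
```

```text
(no output)
```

View pics/w2z.png

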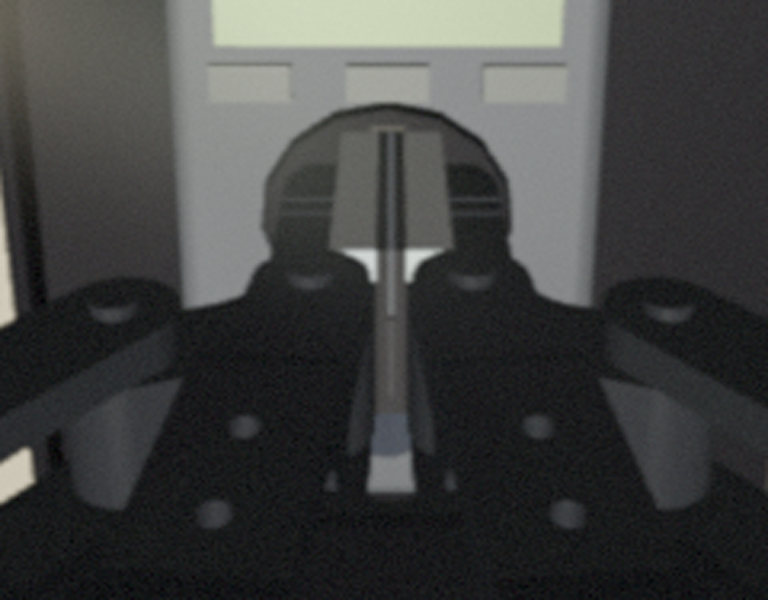

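View pics/s2.png

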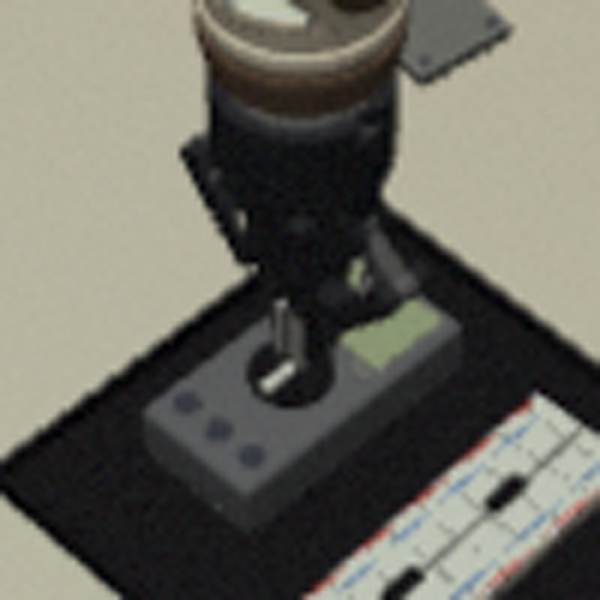

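{"api": "arm_command", "payload": {
  "motion": [
    [0, [0, 0, -0.3], [0, 0, 0]],
    [0, [0, 0, -0.5], [0, 0, 0]],
    [0, [0, 0, -0.5], [0, 0, 0]],
    [0, [0, 0, 0], [0, 0, 0]]
  ]
}}

```text
time: 5.42
ee_pos: [0.5395, -0.0051, 0.0927]
tcp_rot: [179.7, -0.0, 84.2]
wrist_force: [-0.1, 0.5, 0.4]
opening: -0.0002
```

```bash
python3 - <<'E'
from h import *
p=st()['ee_pos']
snap('scene','s3',(250,150,370,270),5);snap('wrist','w3')
s=viewer.calibration('scene');c=viewer.calibration('wrist')
for dz in (0,.02,.04): print(dz,(proj(s,p+[0,0,dz])-[250,150])*5,proj(c,p+[0,0,dz]))
E
```

```text
t5.42 tcp [ 0.5395 -0.0051  0.0927] rot [ 1.797e+02 -3.000e-02  8.421e+01] open -0.0002 F [-0.1  0.5  0.4] q [-0.5  2.4 -4.2 83.1  0.  95.3]
0 [[255.76223609 435.58435089]] [[324.55189375 275.60697823]]
0.02 [[255.46249225 409.53948214]] [[324.9404093  291.19811644]]
0.04 [[255.15626325 382.93111568]] [[325.42831522 310.77779209]]
```

View pics/s3.png

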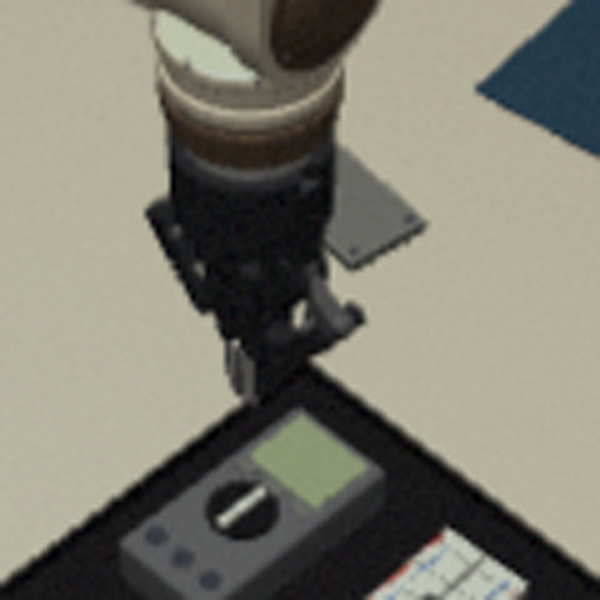

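View pics/w3.png

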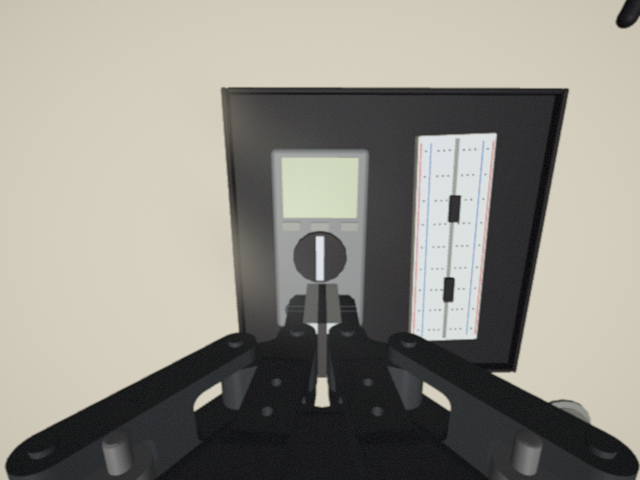

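{"api": "arm_command", "payload": {
  "motion": [
    [0.9, [0, 0, 0], [0, 0, 0]],
    [0.9, [0, 0, 0], [0, 0, 0]],
    [0.9, [0, 0, 0], [0, 0, 0]],
    [0.9, [0, 0, 0], [0, 0, 0]],
    [0.9, [0, 0, 0.4], [0, 0, 0]],
    [0.9, [0, 0, 0.5], [0, 0, 0]],
    [0.9, [0, 0, 0.4], [0, 0, 0]],
    [0.9, [0, 0, 0], [0, 0, 0]]
  ]
}}

```text
time: 6.52
ee_pos: [0.5364, -0.005, 0.0092]
tcp_rot: [-179.8, 0.0, 84.2]
wrist_force: [-0.4, -0.0, 0.9]
opening: 0.0765
```

```bash
python3 - <<'E'
from h import *
p=st()['ee_pos']
snap('wrist','w4')
E
```

```text
t6.53 tcp [ 0.5364 -0.005   0.0092] rot [-1.7981e+02  2.0000e-02  8.4210e+01] open 0.0765 F [-0.4 -0.   0.9] q [ -0.5   3.9 -11.8  74.4  -0.   95.3]
```

View pics/w4.png

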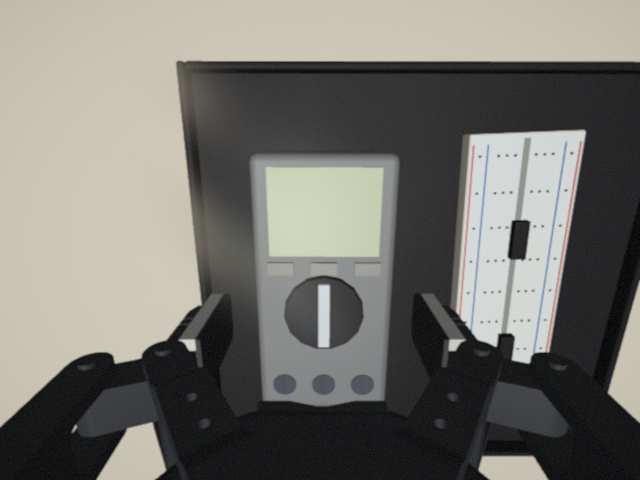

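{"api": "arm_command", "payload": {
  "motion": [
    [0.9, [0, 0, 0.15], [0, 0, 0]],
    [0.9, [0, 0, 0.15], [0, 0, 0]],
    [0.9, [0, 0, 0], [0, 0, 0]]
  ]
}}

```text
time: 6.95
ee_pos: [0.5374, -0.005, -0.0077]
tcp_rot: [-179.9, 0.0, 84.2]
wrist_force: [0.2, -0.6, -0.9]
opening: 0.0767
```

```bash
python3 - <<'E'
from h import *
p=st()['ee_pos']
snap('wrist','w5')
E
```

```text
t6.95 tcp [ 0.5374 -0.005  -0.0077] rot [-1.7994e+02  1.0000e-02  8.4210e+01] open 0.0767 F [ 0.2 -0.6 -0.9] q [ -0.5   4.4 -13.2  72.4  -0.   95.3]
```

View pics/w5.png

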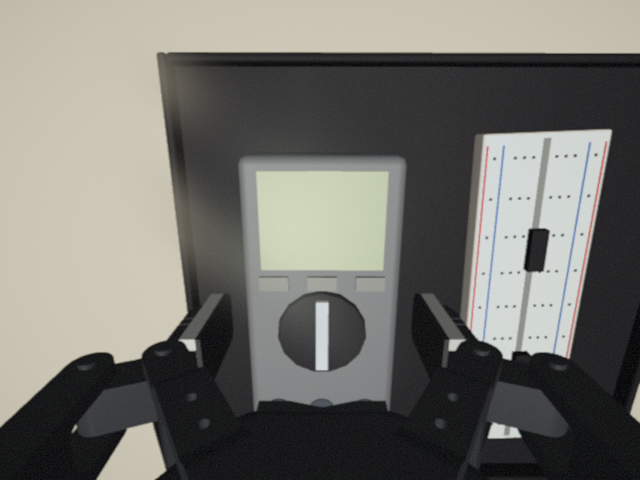

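{"api": "arm_command", "payload": {
  "motion": [
    [0.9, [0, 0, 0.13], [0, 0, 0]],
    [0.9, [0, 0, 0.13], [0, 0, 0]],
    [0.9, [0, 0, 0], [0, 0, 0]]
  ]
}}

```text
time: 7.38
ee_pos: [0.5371, -0.005, -0.0237]
tcp_rot: [-179.9, 0.0, 84.2]
wrist_force: [0.2, -1.0, 0.2]
opening: 0.0767
```

{"api": "arm_command", "payload": {
  "motion": [
    [0.7, [0, 0, 0], [0, 0, 0]],
    [0.7, [0, 0, 0], [0, 0, 0]],
    [0.7, [0, 0, 0], [0, 0, 0]]
  ]
}}

```text
time: 7.75
ee_pos: [0.5381, -0.005, -0.0223]
tcp_rot: [180.0, -0.0, 84.2]
wrist_force: [-0.6, -0.5, 3.3]
opening: 0.0643
```

{"api": "arm_command", "payload": {
  "motion": [
    [0.6, [0, 0, 0], [0, 0, 0]],
    [0.6, [0, 0, 0], [0, 0, 0]]
  ]
}}

```text
time: 8.0
ee_pos: [0.5381, -0.005, -0.0222]
tcp_rot: [180.0, -0.0, 84.2]
wrist_force: [-1.3, 0.5, 6.4]
opening: 0.0643
```

```bash
python3 - <<'E'
from h import *
p=st()['ee_pos']
snap('wrist','w6')
E
```

```text
t8.00 tcp [ 0.5381 -0.005  -0.0222] rot [179.96  -0.    84.21] open 0.0643 F [-1.3  0.5  6.4] q [ -0.5   4.9 -14.3  70.7  -0.   95.3]
```

View pics/w6.png

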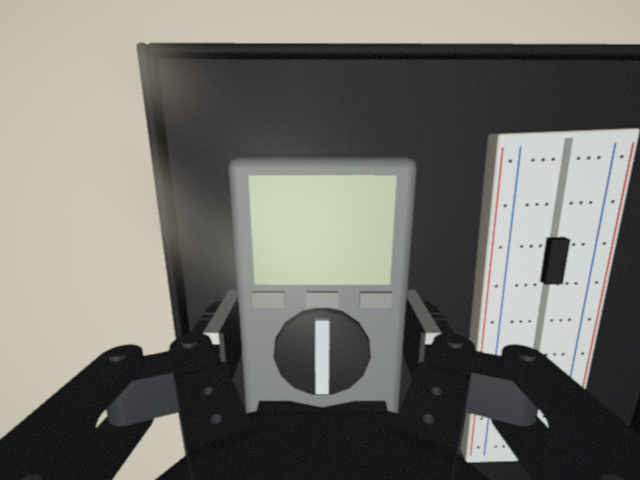

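{"api": "arm_command", "payload": {
  "motion": [
    [0.6, [0, 0, -0.2], [0, 0, 0]],
    [0.6, [0, 0, -0.4], [0, 0, 0]],
    [0.6, [0, 0, -0.5], [0, 0, 0]],
    [0.6, [0, 0, -0.5], [0, 0, 0]],
    [0.6, [0, 0, 0], [0, 0, 0]]
  ]
}}

```text
time: 8.68
ee_pos: [0.5391, -0.005, 0.0756]
tcp_rot: [179.8, -0.0, 84.2]
wrist_force: [0.7, 0.0, -1.8]
opening: 0.0645
```

```bash
python3 - <<'E'
from h import *
p=st()['ee_pos']
snap('wrist','w7'); snap('scene','s4',(230,130,380,280),4)
E
```

```text
t8.68 tcp [ 0.5391 -0.005   0.0756] rot [ 1.7979e+02 -2.0000e-02  8.4210e+01] open 0.0645 F [ 0.7  0.  -1.8] q [-0.5  2.6 -5.9 81.4  0.  95.3]
```

View pics/w7.png

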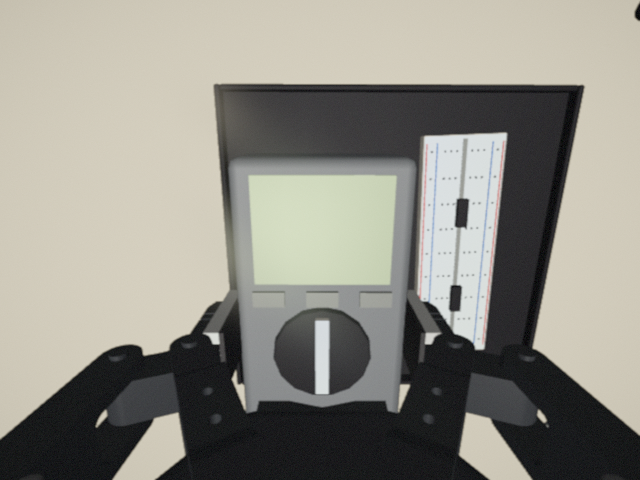

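View pics/s4.png

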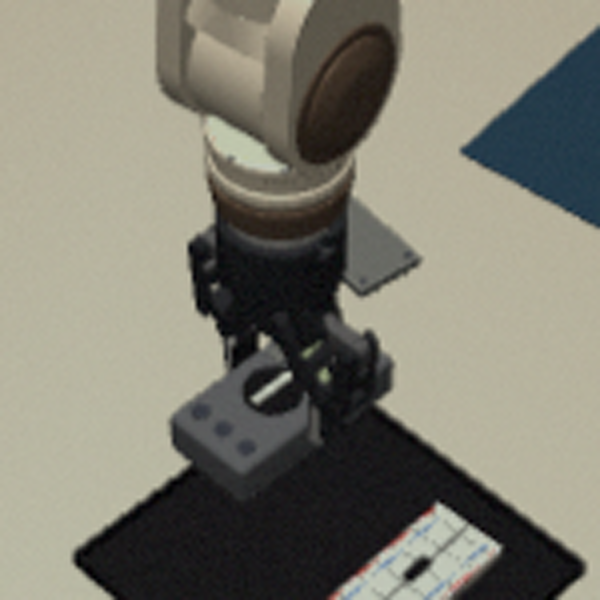

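{"api": "arm_command", "payload": {
  "motion": [
    [0.5, [0, 0, 0.8], [0, 0, -0.97]],
    [0.5, [0.5, -0.1, 0], [0, 0, 0]],
    [0.5, [0.73, -0.126, 0], [0, 0, 0]],
    [0.5, [0.73, -0.126, 0], [0, 0, 0]],
    [0.5, [0.73, -0.126, 0], [0, 0, 0]],
    [0.5, [0.73, -0.126, 0], [0, 0, 0]],
    [0.5, [0.73, -0.126, 0], [0, 0, 0]],
    [0.5, [0.73, -0.126, 0], [0, 0, 0]],
    [0.5, [0.73, -0.126, 0], [0, 0, 0]],
    [0.5, [0.73, -0.126, 0], [0, 0, 0]],
    [0.5, [0.7, -0.126, 0], [0, 0, 0]],
    [0.5, [0.3, -0.1, 0], [0, 0, 0]]
  ],
  "newtons": 100
}}

```text
time: 10.28
ee_pos: [0.456, 0.4365, 0.023]
tcp_rot: [-179.9, 0.1, 90.1]
wrist_force: [-0.3, 0.2, -2.7]
opening: 0.0637
```

```bash
python3 - <<'E'
from h import *
p=st()['ee_pos']
c,im=snap('wrist','w8'); c,im=snap('top','t1',(80,160,400,360),2.5)
g=cv2.inRange(im,(45,30,20),(120,75,60));
plan(0.462,0.435,0.0155,90)
E
```

```text
t10.28 tcp [0.456  0.4365 0.023 ] rot [-1.7987e+02  1.1000e-01  9.0130e+01] open 0.0637 F [-0.3  0.2 -2.7] q [ 43.7  16.3   3.9  77.7   0.  133.6]
t10.38 tcp [0.4561 0.436  0.0235] rot [-1.7989e+02  9.0000e-02  9.0150e+01] open 0.0638 F [-0.8 -0.3 -2.5] q [ 43.7  16.3   3.9  77.8   0.  133.6]
turn units [-0.02  0.02  0.02]
turn units [-2.000e-02 -3.000e-02 -2.998e+01]
shift units (tool axes now) [-0.017  0.098  0.133]  after target yaw [-0.017  0.098  0.133]
```

View pics/w8.png

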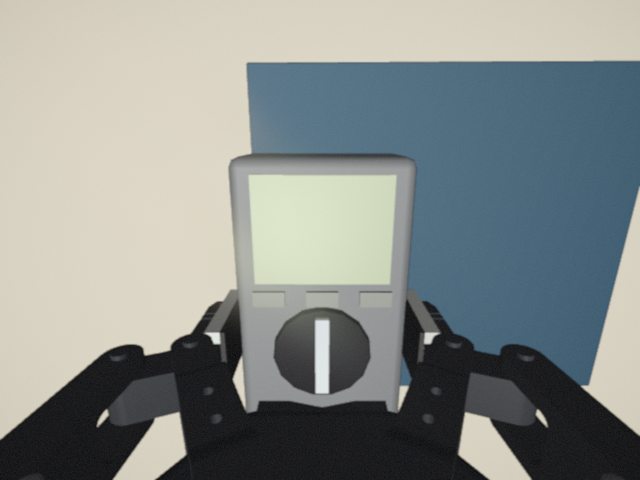

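View pics/t1.png

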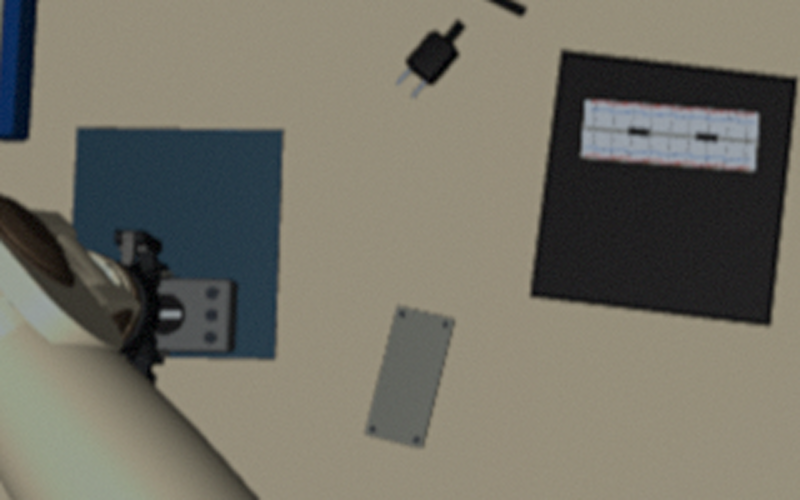

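```bash
python3 - <<'E'
from h import *
c=viewer.calibration('wrist')
for uv in [(247,64),(252,152),(640,62),(590,384),(405,386)]: print(uv,ray(c,uv,.003)[0])
t=viewer.calibration('top')
for uv in [(78,128),(283,130),(275,358),(74,230)]: print(uv,ray(t,np.array(uv)/2.5+[80,160],.003)[0])
E
```

```text
(247, 64) [0.41677948 0.54510677]
(252, 152) [0.41696422 0.50055746]
(640, 62) [0.621401   0.54656979]
(590, 384) [0.63972232 0.34729478]
(405, 386) [0.5134003 0.3451979]
(78, 128) [0.63462598 0.5419051 ]
(283, 130) [0.63598952 0.34408441]
(275, 358) [0.41844586 0.34268832]
(74, 230) [0.53621017 0.54025349]
```

{"api": "arm_command", "payload": {
  "motion": [
    [0.5, [0, 0.1, 0.2], [0, 0, 0]],
    [0.5, [0, 0, 0.25], [0, 0, 0]],
    [0.5, [0, 0, 0.2], [0, 0, 0]],
    [0.5, [0, 0, 0.08], [0, 0, 0]],
    [0.5, [0, 0, 0.01], [0, 0, 0]],
    [0.5, [0, 0, 0], [0, 0, 0]]
  ]
}}

```text
time: 11.12
ee_pos: [0.4638, 0.4355, -0.0186]
tcp_rot: [180.0, -0.0, 90.0]
wrist_force: [-0.1, -0.3, -3.6]
opening: 0.0632
```

{"api": "arm_command", "payload": {
  "motion": [
    [0.5, [0, 0, 0.04], [0, 0, 0]],
    [0.5, [0, 0, 0.02], [0, 0, 0]],
    [0.5, [0, 0, 0], [0, 0, 0]]
  ]
}}

```text
time: 11.5
ee_pos: [0.4635, 0.4353, -0.0228]
tcp_rot: [-180.0, 0.0, 90.0]
wrist_force: [0.0, 0.1, -2.8]
opening: 0.0638
```

{"api": "arm_command", "payload": {
  "motion": [
    [0.5, [0, 0, 0.015], [0, 0, 0]],
    [0.9, [0, 0, 0], [0, 0, 0]],
    [0.9, [0, 0, 0], [0, 0, 0]],
    [0.9, [0, 0, 0], [0, 0, 0]],
    [0.9, [0, 0, -0.4], [0, 0, 0]],
    [0.9, [0, 0, -0.8], [0, 0, 0]],
    [0.9, [0, 0, -0.9], [0, 0, 0]],
    [0.9, [0, 0, -0.9], [0, 0, 0]],
    [0.8, [0, 0, 0], [0, 0, 0]]
  ]
}}

```text
time: 12.62
ee_pos: [0.465, 0.4367, 0.1618]
tcp_rot: [179.7, -0.3, 90.0]
wrist_force: [-0.9, 0.2, -0.0]
opening: 0.0681
```

```bash
python3 - <<'E'
from h import *
c,im=snap('wrist','w9')
plan(0.6355,-0.0235,0.1,86.5)
E
```

```text
t12.68 tcp [0.4643 0.4361 0.1587] rot [ 1.7983e+02 -1.6000e-01  9.0030e+01] open 0.0681 F [ 0.6  0.3 -1.2] q [ 43.2  16.4  18.9  92.3   0.  133.2]
turn units [ 0.03 -0.03  0.59]
turn units [  0.04   0.04 -29.41]
shift units (tool axes now) [-7.665  2.846  0.965]  after target yaw [-7.472  3.315  0.978]
```

View pics/w9.png

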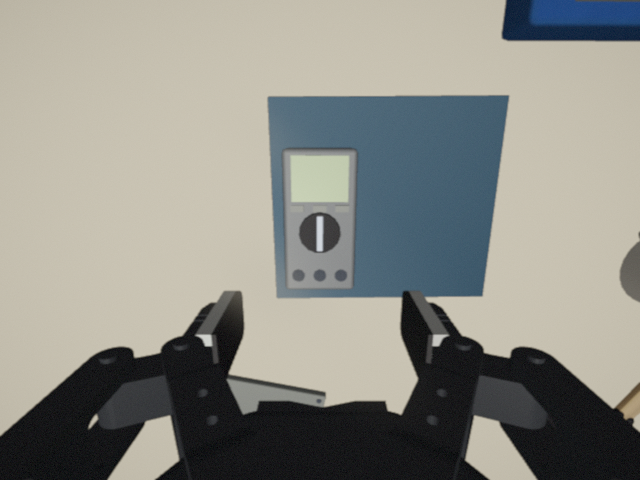

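{"api": "arm_command", "payload": {
  "motion": [
    [0.8, [0, 0, 0], [0, 0, 0.58]],
    [0.8, [-0.7, 0.3, 0], [0, 0, 0]],
    [0.8, [-0.76, 0.34, 0], [0, 0, 0]],
    [0.8, [-0.76, 0.34, 0], [0, 0, 0]],
    [0.8, [-0.76, 0.34, 0], [0, 0, 0]],
    [0.8, [-0.76, 0.34, 0], [0, 0, 0]],
    [0.8, [-0.76, 0.34, 0], [0, 0, 0]],
    [0.8, [-0.76, 0.34, 0], [0, 0, 0]],
    [0.8, [-0.76, 0.34, 0.2], [0, 0, 0]],
    [0.8, [-0.76, 0.34, 0.3], [0, 0, 0]],
    [0.8, [-0.69, 0.3, 0.4], [0, 0, 0]],
    [0.8, [0, 0, 0], [0, 0, 0]]
  ]
}}

```text
time: 14.18
ee_pos: [0.6341, -0.0269, 0.0978]
tcp_rot: [-179.6, 0.0, 86.3]
wrist_force: [0.1, 0.0, -0.2]
opening: 0.0685
```

```bash
python3 - <<'E'
from h import *
c,im=snap('wrist','w10'); g=cv2.cvtColor(im,cv2.COLOR_BGR2GRAY)
m=((g>120)).astype(np.uint8)*255
cs,_=cv2.findContours(m,cv2.RETR_CCOMP,cv2.CHAIN_APPROX_NONE)
for k in cs:
    if 3000<cv2.contourArea(k)<60000: print(cv2.boundingRect(k),'z.014',rect(c,k,.014))
plan(0.636,-0.0235,0.0,86.5)
E
```

```text
(226, 340, 192, 75) z.014 (array([ 0.6247, -0.1672]), 170.9, 78.4, 1.3)
(286, 116, 79, 208) z.014 (array([ 0.6361, -0.0229]), 166.4, 56.6, 86.4)
t14.22 tcp [ 0.6343 -0.0254  0.0995] rot [-179.75    0.     86.41] open 0.0686 F [0.  0.2 0. ] q [-2.3 16.1 12.1 86.2  0.  91.3]
turn units [-0.04  0.   -0.01]
turn units [ 0.    0.07 29.99]
shift units (tool axes now) [0.033 0.034 1.658]  after target yaw [0.033 0.027 1.658]
```

View pics/w10.png

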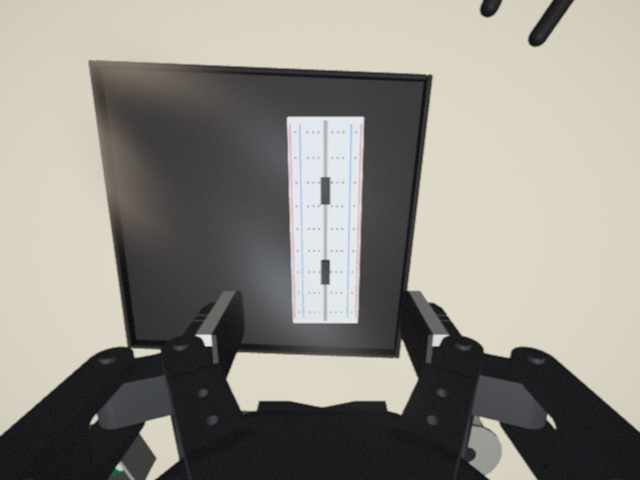

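{"api": "arm_command", "payload": {
  "motion": [
    [0.75, [0.03, 0.03, 0.5], [0, 0, 0]],
    [0.75, [0, 0, 0.6], [0, 0, 0]],
    [0.75, [0, 0, 0.5], [0, 0, 0]],
    [0.75, [0, 0, 0.3], [0, 0, 0]],
    [0.75, [0, 0, 0.15], [0, 0, 0]],
    [0.75, [0, 0, 0.05], [0, 0, 0]],
    [0.75, [0, 0, 0], [0, 0, 0]]
  ]
}}

```text
time: 15.1
ee_pos: [0.6378, -0.0223, -0.0228]
tcp_rot: [179.9, -0.0, 86.6]
wrist_force: [-0.2, 0.2, 1.0]
opening: 0.0638
```

{"api": "arm_command", "payload": {
  "motion": [
    [0.75, [0, 0, 0.04], [0, 0, 0]],
    [0.75, [0, 0, 0], [0, 0, 0]]
  ]
}}

```text
time: 15.35
ee_pos: [0.6375, -0.0224, -0.0258]
tcp_rot: [180.0, 0.0, 86.5]
wrist_force: [0.4, 0.4, -0.1]
opening: 0.0641
```

```bash
python3 - <<'E'
from h import *
plan(0.636,-0.023,-0.034,86.4)
c,im=snap('wrist','w11')
E
```

```text
t15.35 tcp [ 0.6375 -0.0224 -0.0258] rot [179.98   0.    86.55] open 0.0641 F [ 0.4  0.4 -0.1] q [-2.  18.3  0.9 72.6 -0.  91.4]
turn units [0.   0.   0.02]
turn units [-0.000e+00  1.000e-02 -2.998e+01]
shift units (tool axes now) [-0.011 -0.024  0.137]  after target yaw [-0.011 -0.024  0.137]
```

View pics/w11.png

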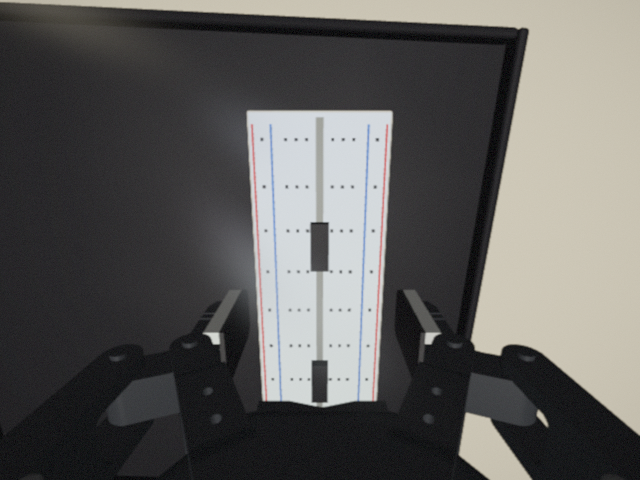

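{"api": "arm_command", "payload": {
  "motion": [
    [0.75, [0, -0.01, 0.08], [0, 0, 0]],
    [0.75, [0, 0, 0.06], [0, 0, 0]],
    [0.75, [0, 0, 0], [0, 0, 0]]
  ]
}}

```text
time: 15.78
ee_pos: [0.6363, -0.0223, -0.035]
tcp_rot: [-179.9, -0.0, 86.6]
wrist_force: [-0.5, 0.5, 0.0]
opening: 0.064
```

{"api": "arm_command", "payload": {
  "motion": [
    [0.75, [0, 0, 0.05], [0, 0, 0]],
    [0.75, [0, 0, 0], [0, 0, 0]],
    [0.62, [0, 0, 0], [0, 0, 0]],
    [0.62, [0, 0, 0], [0, 0, 0]]
  ],
  "newtons": 40
}}

```text
time: 16.27
ee_pos: [0.6383, -0.0224, -0.034]
tcp_rot: [179.8, -0.0, 86.6]
wrist_force: [-3.7, -0.7, 19.9]
opening: 0.0538
```

```bash
python3 - <<'E'
from h import *
st()
c,im=snap('wrist','w12')
E
```

```text
t16.27 tcp [ 0.6383 -0.0224 -0.034 ] rot [179.76  -0.    86.55] open 0.0538 F [-3.7 -0.7 19.9] q [-2.  18.4  0.1 71.4 -0.  91.4]
```

View pics/w12.png

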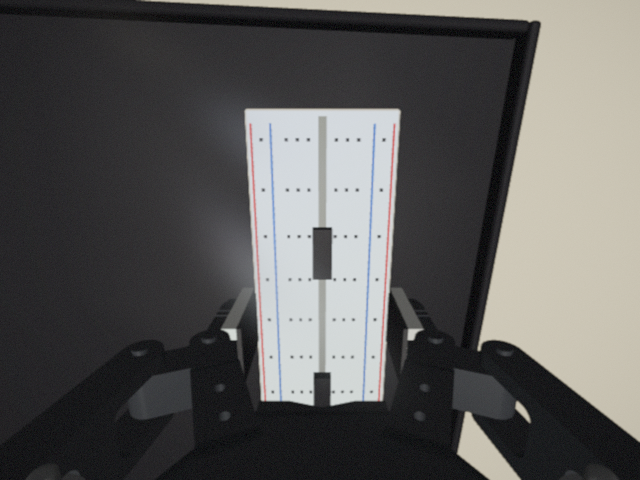

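{"api": "arm_command", "payload": {
  "motion": [
    [0.5, [0, 0, 0], [0, 0, 0]],
    [0.5, [0, 0, -0.08], [0, 0, 0]],
    [0.5, [0, 0, -0.3], [0, 0, 0]],
    [0.5, [0, 0, -0.4], [0, 0, 0]],
    [0.5, [0, 0, -0.2], [0, 0, 0]],
    [0.5, [0, 0, 0], [0, 0, 0]]
  ],
  "newtons": 70
}}

```text
time: 17.08
ee_pos: [0.6374, -0.0224, 0.0225]
tcp_rot: [179.9, -0.0, 86.6]
wrist_force: [0.7, 0.4, -0.9]
opening: 0.0526
```

```bash
python3 - <<'E'
from h import *
c,im=snap('wrist','w13')
plan(0.557,0.437,0.022,90)
E
```

```text
t17.12 tcp [ 0.6368 -0.0223  0.0213] rot [179.99  -0.    86.55] open 0.0530 F [-0.1  0.1 -0.1] q [-2.  17.   4.5 77.5  0.  91.4]
turn units [ 0.   -0.   -0.58]
turn units [-0.   -0.   29.42]
shift units (tool axes now) [ 7.562 -1.788 -0.011]  after target yaw [ 7.656 -1.33  -0.011]
```

View pics/w13.png

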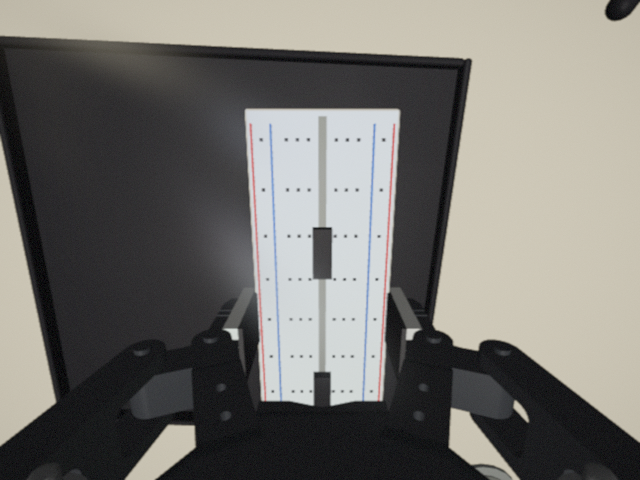

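{"api": "arm_command", "payload": {
  "motion": [
    [0.5, [0, 0, 0], [0, 0, -0.58]],
    [0.5, [0.4, -0.1, 0], [0, 0, 0]],
    [0.5, [0.76, -0.13, 0], [0, 0, 0]],
    [0.5, [0.76, -0.13, 0], [0, 0, 0]],
    [0.5, [0.76, -0.13, 0], [0, 0, 0]],
    [0.5, [0.76, -0.13, 0], [0, 0, 0]],
    [0.5, [0.76, -0.13, 0], [0, 0, 0]],
    [0.5, [0.76, -0.13, 0], [0, 0, 0]],
    [0.5, [0.76, -0.13, 0], [0, 0, 0]],
    [0.5, [0.76, -0.13, 0], [0, 0, 0]],
    [0.5, [0.76, -0.13, 0], [0, 0, 0]],
    [0.5, [0.41, -0.06, 0], [0, 0, 0]]
  ]
}}

```text
time: 18.62
ee_pos: [0.5553, 0.4385, 0.0196]
tcp_rot: [-179.9, 0.1, 90.1]
wrist_force: [-0.5, 0.1, -1.4]
opening: 0.053
```

```bash
python3 - <<'E'
from h import *
c,im=snap('wrist','w14')
plan(0.557,0.437,-0.034,90)
E
```

```text
t18.68 tcp [0.5547 0.4406 0.0194] rot [-1.799e+02  1.000e-02  9.021e+01] open 0.0529 F [-3.2 -0.3 -1.6] q [3.840e+01 2.710e+01 1.750e+01 8.050e+01 1.000e-01 1.282e+02]
turn units [-0.02  0.    0.03]
turn units [ -0.    -0.03 -29.97]
shift units (tool axes now) [-0.061  0.04   0.89 ]  after target yaw [-0.06   0.039  0.89 ]
```

View pics/w14.png

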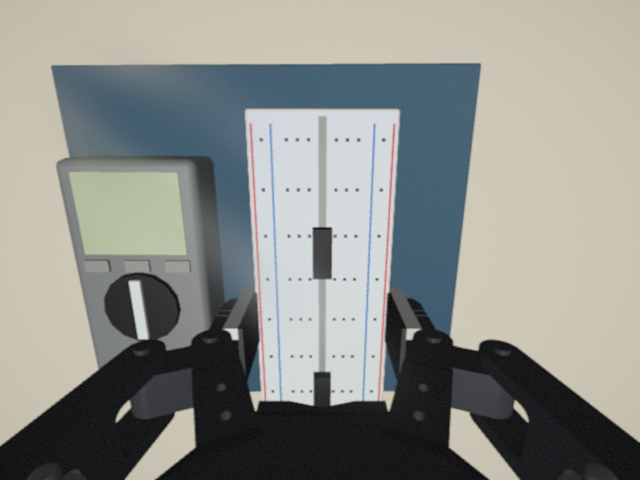

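{"api": "arm_command", "payload": {
  "motion": [
    [0.5, [-0.03, 0.18, 0.1], [0, 0, 0]],
    [0.5, [0, 0, 0.2], [0, 0, 0]],
    [0.5, [0, 0, 0.2], [0, 0, 0]],
    [0.5, [0, 0, 0.2], [0, 0, 0]],
    [0.5, [0, 0, 0.05], [0, 0, 0]],
    [0.5, [0, 0, 0], [0, 0, 0]]
  ]
}}

```text
time: 19.42
ee_pos: [0.5674, 0.4347, -0.0237]
tcp_rot: [-180.0, 0.0, 90.0]
wrist_force: [0.2, -0.0, -0.9]
opening: 0.053
```

```bash
python3 - <<'E'
from h import *
c,im=snap('wrist','w15')
plan(0.566,0.437,-0.034,90)
E
```

```text
t19.48 tcp [ 0.5676  0.4349 -0.0232] rot [ 1.7998e+02 -2.0000e-02  9.0030e+01] open 0.0532 F [-0.5  0.2 -0.6] q [ 37.5  28.8  15.1  76.3   0.  127.4]
turn units [ 0.   -0.    0.01]
turn units [ 0.000e+00  1.000e-02 -2.999e+01]
shift units (tool axes now) [ 0.034 -0.027  0.179]  after target yaw [ 0.034 -0.027  0.179]
```

View pics/w15.png

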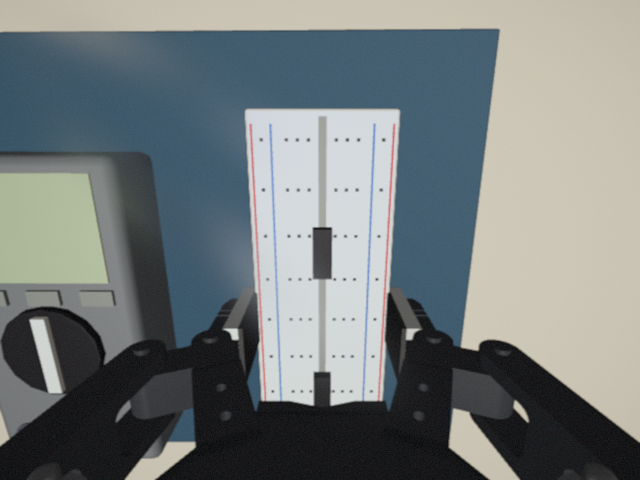

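{"api": "arm_command", "payload": {
  "motion": [
    [0.5, [0.05, 0, 0.1], [0, 0, 0]],
    [0.5, [0, 0, 0.08], [0, 0, 0]],
    [0.5, [0, 0, 0.01], [0, 0, 0]],
    [0.5, [0, 0, 0], [0, 0, 0]]
  ]
}}

```text
time: 19.98
ee_pos: [0.5675, 0.4382, -0.0347]
tcp_rot: [180.0, -0.0, 90.0]
wrist_force: [-0.5, 1.2, 3.0]
opening: 0.0532
```

Contact; release with a modest opening and rise.

{"api": "arm_command", "payload": {
  "motion": [
    [0.72, [0, 0, 0], [0, 0, 0]],
    [0.72, [0, 0, 0], [0, 0, 0]],
    [0.72, [0, 0, 0], [0, 0, 0]],
    [0.72, [0, 0, -0.2], [0, 0, 0]],
    [0.72, [0, 0, -0.4], [0, 0, 0]],
    [0.72, [0, 0, -0.9], [0, 0, 0]],
    [0.72, [0, 0, -0.9], [0, 0, 0]],
    [0.9, [0, 0, -0.7], [0, 0, 0]],
    [0.9, [0, 0, 0], [0, 0, 0]]
  ]
}}

```text
time: 21.1
ee_pos: [0.5688, 0.4388, 0.1567]
tcp_rot: [179.6, -0.3, 90.0]
wrist_force: [0.2, -0.2, -1.2]
opening: 0.0769
```

```bash
python3 - <<'E'
from h import *
c,im=snap('wrist','w16')
snap('top','t2',(380,180,560,360),3.3)
plan(0.571,-0.245,0.12,90)
E
```

```text
t21.20 tcp [0.5677 0.438  0.1517] rot [ 1.7994e+02 -4.0000e-02  9.0030e+01] open 0.0770 F [ 0.3 -0.5 -0.4] q [ 37.7  29.   34.8  95.7  -0.  127.6]
turn units [ 0.01 -0.01  0.  ]
turn units [ 1.e-02  2.e-02 -3.e+01]
shift units (tool axes now) [-11.383   0.049   0.52 ]  after target yaw [-11.383   0.055   0.529]
```

View pics/w16.png

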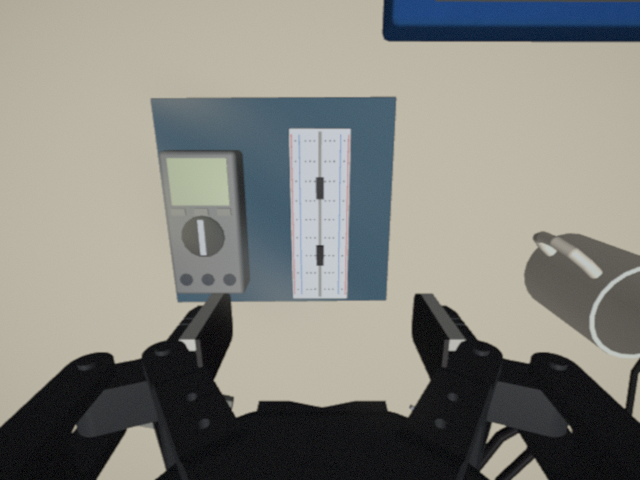

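View pics/t2.png

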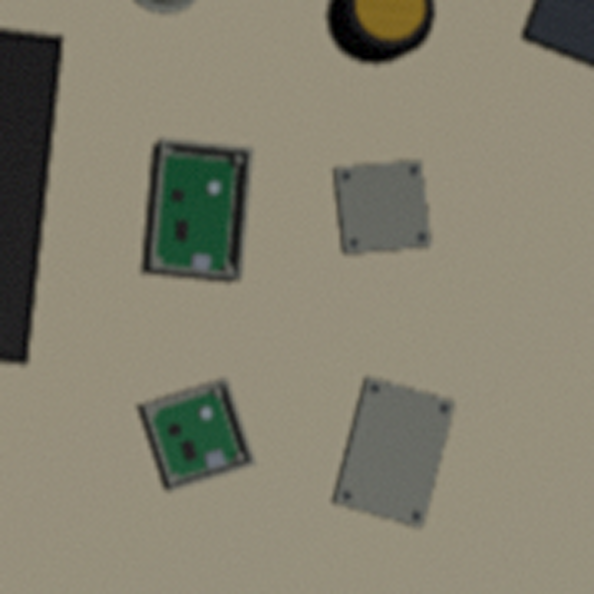

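{"api": "arm_command", "payload": {
  "motion": [
    [0.9, [-1, 0, 0], [0, 0, 0]],
    [0.9, [-1, 0, 0], [0, 0, 0]],
    [0.9, [-1, 0, 0], [0, 0, 0]],
    [0.9, [-1, 0, 0], [0, 0, 0]],
    [0.9, [-1, 0, 0], [0, 0, 0]],
    [0.9, [-1, 0, 0], [0, 0, 0]],
    [0.9, [-1, 0, 0], [0, 0, 0]],
    [0.9, [-1, 0, 0], [0, 0, 0]],
    [0.9, [-1, 0, 0], [0, 0, 0]],
    [0.9, [-1, 0, 0], [0, 0, 0]],
    [0.9, [-1, 0, 0], [0, 0, 0]],
    [0.9, [-0.4, 0, 0], [0, 0, 0]]
  ]
}}

```text
time: 22.7
ee_pos: [0.5666, -0.2488, 0.1492]
tcp_rot: [-179.9, -0.0, 89.9]
wrist_force: [0.2, 0.8, -0.5]
opening: 0.0766
```

{"api": "arm_command", "payload": {
  "motion": [
    [0.9, [0, 0, 0], [0, 0, -1]],
    [0.9, [0, 0, 0], [0, 0, -1]],
    [0.9, [0, 0, 0], [0, 0, -1]],
    [0.9, [0, 0, 0], [0, 0, -1]],
    [0.9, [0, 0, 0], [0, 0, -1]],
    [0.9, [0, 0, 0], [0, 0, -1]],
    [0.9, [0, 0, 0], [0, 0, -1]],
    [0.9, [0, 0, 0], [0, 0, -1]],
    [0.9, [0, 0, 0], [0, 0, -1]],
    [0.9, [0, 0, 0], [0, 0, -1]],
    [0.9, [0, 0, 0], [0, 0, -1]],
    [0.9, [0, 0, 0], [0, 0, -1]]
  ]
}}

```text
time: 24.2
ee_pos: [0.5675, -0.2452, 0.1499]
tcp_rot: [180.0, -0.1, 162.3]
wrist_force: [-0.6, -0.3, 0.5]
opening: 0.0763
```

{"api": "arm_command", "payload": {
  "motion": [
    [0.9, [0, 0, 0], [0, 0, -1]],
    [0.9, [0, 0, 0], [0, 0, -1]],
    [0.9, [0, 0, 0], [0, 0, 0]]
  ]
}}

```text
time: 24.58
ee_pos: [0.5675, -0.2454, 0.1501]
tcp_rot: [180.0, -0.1, 174.0]
wrist_force: [0.7, 0.0, -0.5]
opening: 0.077
```

```bash
python3 - <<'E'
from h import *
plan(0.571,-0.245,0.12,174)
c,im=snap('wrist','w17')
E
```

```text
t24.57 tcp [ 0.5675 -0.2454  0.1501] rot [ 1.7996e+02 -8.0000e-02  1.7402e+02] open 0.0770 F [ 0.7  0.  -0.5] q [-23.4  13.9  15.   91.2   0.  -17.4]
turn units [ 0.01 -0.01  0.  ]
turn units [ 2.e-02  1.e-02 -3.e+01]
shift units (tool axes now) [-0.057  0.012  0.502]  after target yaw [-0.057  0.013  0.502]
```

View pics/w17.png

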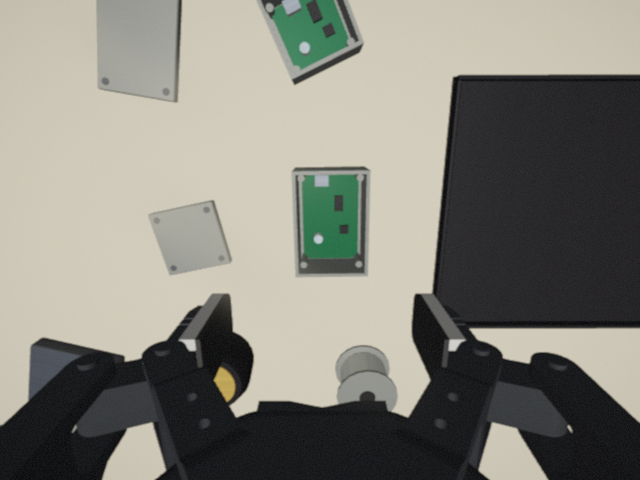

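```bash
python3 - <<'E'
import cv2
im=cv2.imread('pics/w17.png')[155:290,270:395]; cv2.imwrite('pics/w17z.png',cv2.resize(im,None,fx=4.4,fy=4.4,interpolation=cv2.INTER_CUBIC))
E
```

```text
(no output)
```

View pics/w17z.png

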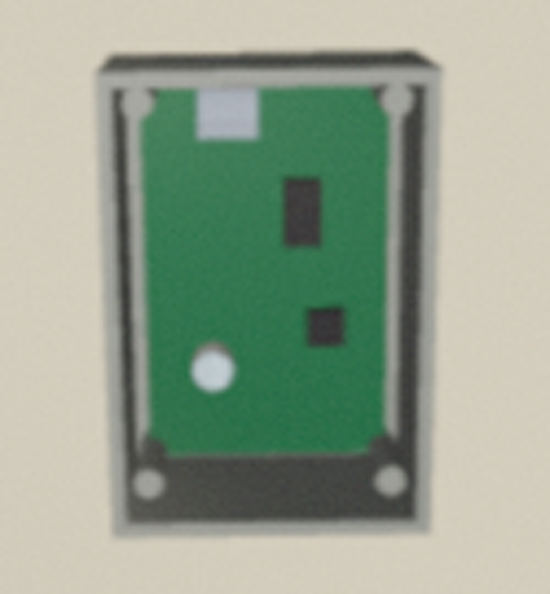

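```bash
cat >> h.py <<'E'
def quad(c,pts,z):
    """TL,TR,BR,BL pixels -> centre, side lengths, long dir angle (mean)"""
    P=ray(c,pts,z); e=[P[1]-P[0],P[2]-P[1],P[2]-P[3],P[3]-P[0]]
    w=np.linalg.norm(e[0]+e[2])/2; h=np.linalg.norm(e[1]+e[3])/2; d=e[1]+e[3]; t=e[0]+e[2]
    # combine both directions for the angle of the vertical (TL->BL) side
    a1=np.degrees(np.arctan2(d[1],d[0])); a2=np.degrees(np.arctan2(t[1],t[0]))
    print('centre',np.round(P.mean(0),4),'w %.1f h %.1f mm'%(w*1e3,h*1e3),'ang vert side %.1f, horiz side %.1f'%(a1,a2)); return P.mean(0)
E
python3 - <<'E'
from h import *
c=viewer.calibration('wrist')
quad(c,np.array([[98,72],[441,67],[430,530],[114,535]])/4.4+[270,155],.044)
plan(0.571,-0.245,0.12,174)
E
```

```text
centre [ 0.5683 -0.2366] w 63.5 h 91.8 mm ang vert side -5.3, horiz side 84.8
t24.62 tcp [ 0.5676 -0.2455  0.1503] rot [ 1.7997e+02 -7.0000e-02  1.7393e+02] open 0.0769 F [-0.7  0.1 -0.3] q [-23.4  13.9  15.   91.2   0.  -17.3]
turn units [ 0.01 -0.01 -0.01]
turn units [-2.000e-02 -1.000e-02  2.999e+01]
shift units (tool axes now) [-0.056  0.014  0.504]  after target yaw [-0.056  0.015  0.504]
```

{"api": "arm_command", "payload": {
  "motion": [
    [0.9, [0, 0.15, 0], [0, 0, -0.12]],
    [0.9, [0, 0, 0.6], [0, 0, 0]],
    [0.9, [0, 0, 0.7], [0, 0, 0]],
    [0.9, [0, 0, 0.7], [0, 0, 0]],
    [0.9, [0, 0, 0.5], [0, 0, 0]],
    [0.9, [0, 0, 0.3], [0, 0, 0]],
    [0.9, [0, 0, 0.12], [0, 0, 0]],
    [0.9, [0, 0, 0], [0, 0, 0]]
  ],
  "newtons": 50
}}

```text
time: 25.62
ee_pos: [0.5691, -0.2372, -0.0237]
tcp_rot: [-180.0, 0.0, 174.7]
wrist_force: [-0.7, -0.6, -0.1]
opening: 0.0769
```

```bash
python3 - <<'E'
from h import *
st()
c,im=snap('wrist','w18')
E
```

```text
t25.62 tcp [ 0.5691 -0.2372 -0.0237] rot [-1.7999e+02  3.0000e-02  1.7474e+02] open 0.0769 F [-0.7 -0.6 -0.1] q [-22.6  15.4  -2.5  72.1   0.  -17.4]
```

View pics/w18.png

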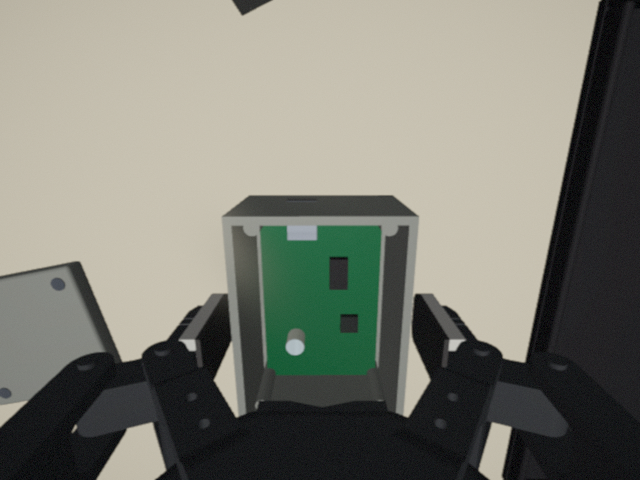

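{"api": "arm_command", "payload": {
  "motion": [
    [0.6, [0, 0, 0], [0, 0, 0]],
    [0.6, [0, 0, 0], [0, 0, 0]],
    [0.6, [0, 0, 0], [0, 0, 0]],
    [0.6, [0, 0, -0.1], [0, 0, 0]],
    [0.6, [0, 0, -0.4], [0, 0, 0]],
    [0.6, [0, 0, -0.3], [0, 0, 0]],
    [0.6, [0, 0, 0], [0, 0, 0]]
  ],
  "newtons": 70
}}

```text
time: 26.55
ee_pos: [0.5698, -0.2377, 0.0256]
tcp_rot: [-179.9, 0.2, 174.7]
wrist_force: [-0.0, 0.4, -1.6]
opening: 0.0629
```

```bash
python3 - <<'E'
from h import *
c,im=snap('wrist','w19')
plan(0.533,-0.0134,0.025,174.2)
E
```

```text
t26.60 tcp [ 0.5692 -0.2374  0.0243] rot [-1.7998e+02  7.0000e-02  1.7475e+02] open 0.0633 F [ 0.4  0.1 -1.7] q [-22.6  14.1   1.3  77.2   0.  -17.4]
turn units [-0.    0.01  0.09]
turn units [-2.000e-02 -1.000e-02 -2.991e+01]
shift units (tool axes now) [ 0.942  3.663 -0.014]  after target yaw [ 0.977  3.654 -0.011]
```

View pics/w19.png

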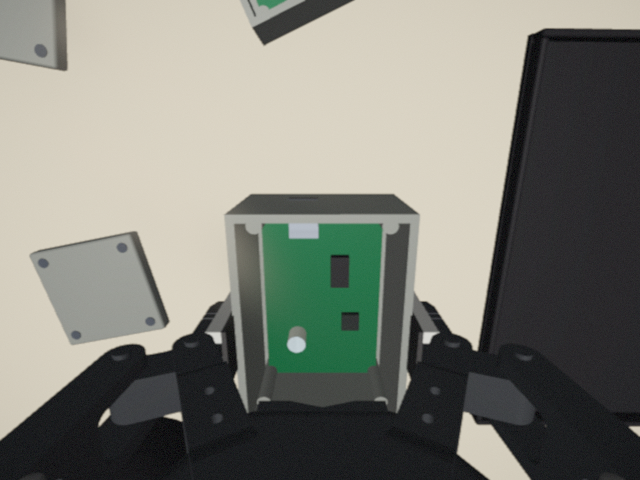

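{"api": "arm_command", "payload": {
  "motion": [
    [0.6, [0.08, 0.3, 0], [0, 0, 0.09]],
    [0.6, [0.163, 0.61, 0], [0, 0, 0]],
    [0.6, [0.163, 0.61, 0], [0, 0, 0]],
    [0.6, [0.163, 0.61, 0], [0, 0, 0]],
    [0.6, [0.163, 0.61, 0], [0, 0, 0]],
    [0.6, [0.163, 0.61, 0], [0, 0, 0]],
    [0.6, [0.08, 0.3, 0], [0, 0, 0]],
    [0.6, [0, 0, 0], [0, 0, 0]],
    [0.6, [0, 0, 0], [0, 0, 0]]
  ]
}}

```text
time: 27.72
ee_pos: [0.5325, -0.0139, 0.0236]
tcp_rot: [-180.0, -0.0, 174.2]
wrist_force: [0.3, -0.3, -1.2]
opening: 0.0631
```

```bash
python3 - <<'E'
from h import *
c,im=snap('wrist','w20')
plan(0.533,-0.0134,-0.018,174.2)
E
```

```text
t27.77 tcp [ 0.5325 -0.0142  0.0236] rot [-1.7999e+02 -1.0000e-02  1.7416e+02] open 0.0629 F [-0.5  0.1 -0.9] q [ -1.5   2.9 -11.3  75.8  -0.    4.3]
turn units [-0.   -0.   -0.01]
turn units [-0.    0.   29.99]
shift units (tool axes now) [-0.007  0.014  0.693]  after target yaw [-0.007  0.014  0.693]
```

View pics/w20.png

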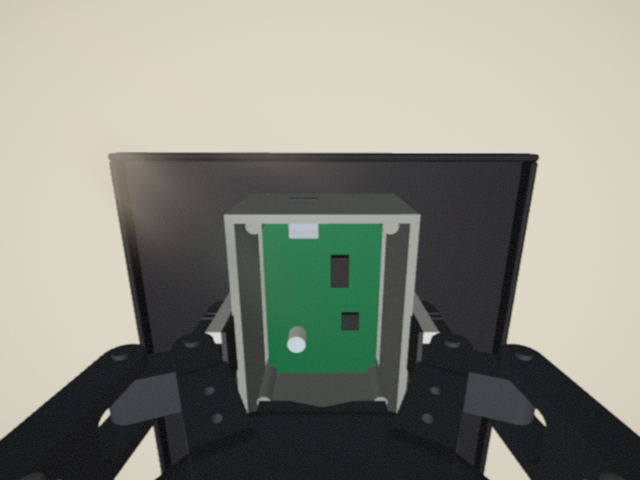

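{"api": "arm_command", "payload": {
  "motion": [
    [0.6, [0, 0, 0.25], [0, 0, 0]],
    [0.6, [0, 0, 0.25], [0, 0, 0]],
    [0.6, [0, 0, 0.16], [0, 0, 0]],
    [0.6, [0, 0, 0.03], [0, 0, 0]],
    [0.6, [0, 0, 0.03], [0, 0, 0]],
    [0.6, [0, 0, 0], [0, 0, 0]]
  ]
}}

```text
time: 28.52
ee_pos: [0.5326, -0.0136, -0.0186]
tcp_rot: [-180.0, 0.0, 174.2]
wrist_force: [-4.3, -0.3, 6.9]
opening: 0.0629
```

Contact felt. Release and rise.

{"api": "arm_command", "payload": {
  "motion": [
    [0.9, [0, 0, 0], [0, 0, 0]],
    [0.9, [0, 0, 0], [0, 0, 0]],
    [0.9, [0, 0, 0], [0, 0, 0]],
    [0.9, [0, 0, -0.3], [0, 0, 0]],
    [0.9, [0, 0, -0.8], [0, 0, 0]],
    [0.9, [0, 0, -0.9], [0, 0, 0]],
    [0.9, [0, 0, -0.9], [0, 0, 0]],
    [0.9, [0, 0, 0], [0, 0, 0]]
  ]
}}

```text
time: 29.52
ee_pos: [0.5346, -0.0135, 0.1608]
tcp_rot: [180.0, 0.5, 174.2]
wrist_force: [-0.2, -0.2, -0.5]
opening: 0.0767
```

```bash
python3 - <<'E'
from h import *
c,im=snap('wrist','w21',(200,80,440,320),2.4)
T=viewer.calibration('top'); snap('top','t3',(380,180,560,360),3.3)
print(ray(T,np.array([195,435])/3.3+[380,180],.032))
plan(0.410,-0.244,0.15,164)
E
```

```text
[[ 0.40971025 -0.23789256]]
t29.62 tcp [ 0.5329 -0.0135  0.156 ] rot [1.7999e+02 1.2000e-01 1.7421e+02] open 0.0769 F [-0.9 -0.5 -1.1] q [-1.4  1.9  2.3 90.3  0.   4.3]
turn units [0.   0.02 1.7 ]
turn units [ -0.03   0.   -28.3 ]
shift units (tool axes now) [ 1.65  -4.029  0.095]  after target yaw [ 0.91  -4.258  0.099]
```

View pics/w21.png

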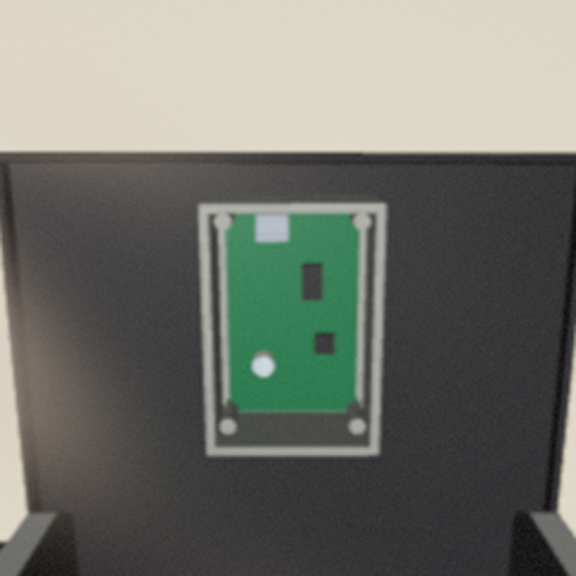

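View pics/t3.png

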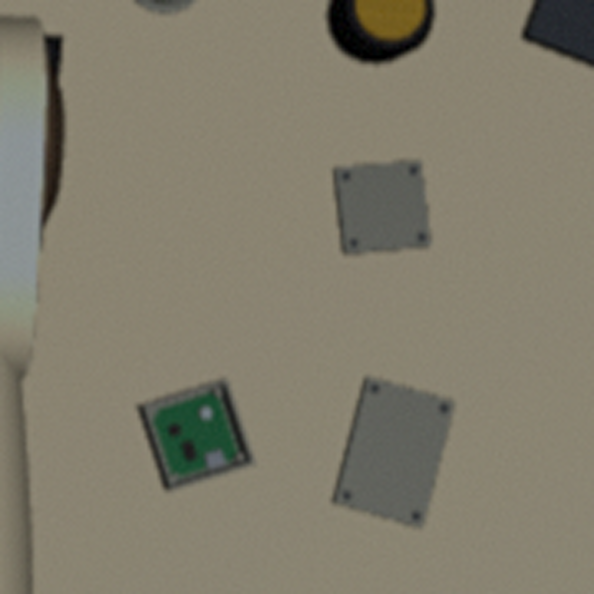

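{"api": "arm_command", "payload": {
  "motion": [
    [0.9, [0.2, -0.5, 0], [0, 0, 0]],
    [0.9, [0.33, -0.78, 0], [0, 0, 0]],
    [0.9, [0.33, -0.78, 0], [0, 0, 0]],
    [0.9, [0.33, -0.78, 0], [0, 0, 0]],
    [0.9, [0.33, -0.78, 0], [0, 0, 0]],
    [0.9, [0.14, -0.31, 0], [0, 0, 0]],
    [0.9, [0, 0, 0], [0, 0, -1]],
    [0.9, [0, 0, 0], [0, 0, -1]],
    [0.9, [0, 0, 0], [0, 0, -1]],
    [0.9, [0, 0, 0], [0, 0, -0.65]],
    [0.9, [0, 0, 0], [0, 0, 0]]
  ]
}}

```text
time: 31.0
ee_pos: [0.4091, -0.2377, 0.1537]
tcp_rot: [179.9, -0.1, -163.9]
wrist_force: [0.1, 0.0, -0.5]
opening: 0.077
```

```bash
python3 - <<'E'
from h import *
st()
c,im=snap('wrist','w22',(220,100,440,320),2.6)
E
```

```text
t31.00 tcp [ 0.4091 -0.2377  0.1537] rot [ 1.7993e+02 -7.0000e-02 -1.6392e+02] open 0.0770 F [ 0.1  0.  -0.5] q [-30.2  -6.1  -5.7  90.5  -0.  -46.2]
```

View pics/w22.png

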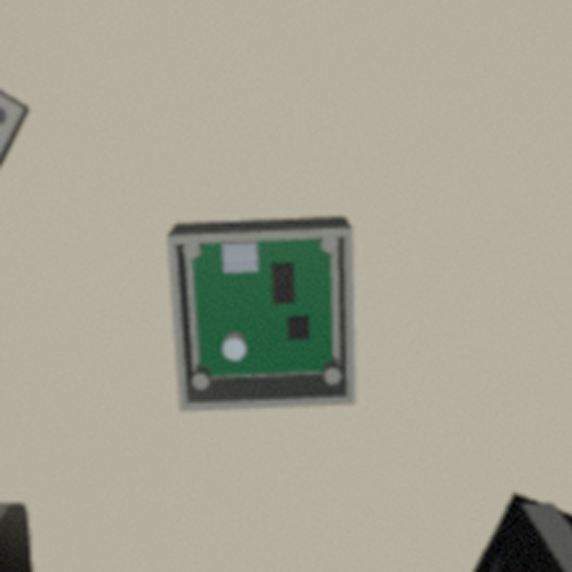

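```bash
python3 - <<'E'
from h import *
c=viewer.calibration('wrist')
p=quad(c,np.array([[169,236],[352,227],[354,403],[182,410]])/2.6+[220,100],.032)
plan(p[0],p[1],-0.03,197.5)
E
```

```text
centre [ 0.4109 -0.2367] w 61.0 h 61.9 mm ang vert side 18.4, horiz side 108.7
t31.05 tcp [ 0.4092 -0.2378  0.1538] rot [ 1.7994e+02 -6.0000e-02 -1.6398e+02] open 0.0767 F [ 0.7  0.6 -0.1] q [-30.2  -6.1  -5.7  90.5  -0.  -46.2]
turn units [ 0.01 -0.01 -0.25]
turn units [-2.000e-02 -2.000e-02  2.975e+01]
shift units (tool axes now) [-0.035  0.006  3.064]  after target yaw [-0.033  0.008  3.064]
```

{"api": "arm_command", "payload": {
  "motion": [
    [0.9, [-0.03, 0.01, 0.3], [0, 0, -0.42]],
    [0.9, [0, 0, 0.7], [0, 0, 0]],
    [0.9, [0, 0, 0.8], [0, 0, 0]],
    [0.9, [0, 0, 0.7], [0, 0, 0]],
    [0.9, [0, 0, 0.4], [0, 0, 0]],
    [0.9, [0, 0, 0.16], [0, 0, 0]],
    [0.9, [0, 0, 0], [0, 0, 0]],
    [0.6, [0, 0, 0], [0, 0, 0]],
    [0.6, [0, 0, 0], [0, 0, 0]],
    [0.6, [0, 0, 0], [0, 0, 0]]
  ]
}}

```text
time: 32.3
ee_pos: [0.4122, -0.2375, -0.0274]
tcp_rot: [-179.9, 0.1, -161.4]
wrist_force: [-0.4, 0.7, 6.5]
opening: 0.0607
```

```bash
python3 - <<'E'
from h import *
st()
c,im=snap('wrist','w23')
E
```

```text
t32.30 tcp [ 0.4122 -0.2375 -0.0274] rot [-1.7989e+02  1.0000e-01 -1.6138e+02] open 0.0607 F [-0.4  0.7  6.5] q [-30.   -3.5 -23.4  69.9   0.  -48.6]
```

View pics/w23.png

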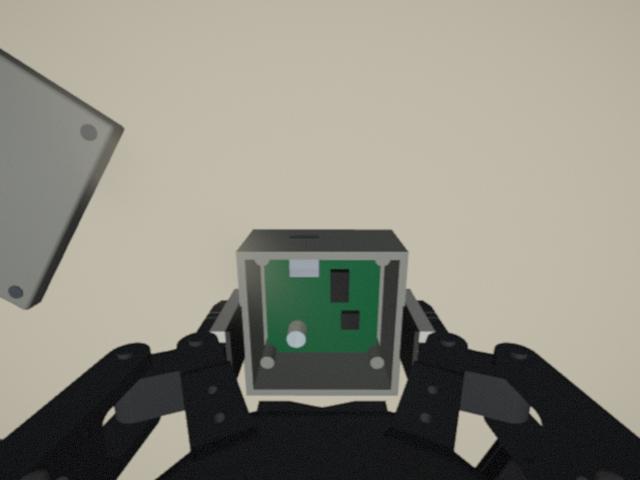

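{"api": "arm_command", "payload": {
  "motion": [
    [0.5, [0, 0, -0.1], [0, 0, 0]],
    [0.5, [0, 0, -0.3], [0, 0, 0]],
    [0.5, [0, 0, -0.3], [0, 0, 0.5]],
    [0.5, [0, 0, 0], [0, 0, 1]],
    [0.5, [0, 0, 0], [0, 0, 1]],
    [0.5, [0, 0, 0], [0, 0, 1]],
    [0.5, [0, 0, 0], [0, 0, 0.55]],
    [0.5, [0, 0, 0], [0, 0, 0]]
  ],
  "newtons": 80
}}

```text
time: 33.35
ee_pos: [0.4114, -0.2371, 0.014]
tcp_rot: [-180.0, 0.0, 174.4]
wrist_force: [-0.3, 0.0, -0.8]
opening: 0.0607
```

```bash
python3 - <<'E'
from h import *
plan(0.65,-0.17,0.015,174.2)
E
```

```text
t33.35 tcp [ 0.4114 -0.2371  0.014 ] rot [-1.7998e+02  4.0000e-02  1.7435e+02] open 0.0607 F [-0.3  0.  -0.8] q [-30.   -4.9 -20.   74.8  -0.  -24.3]
turn units [-0.    0.01  0.03]
turn units [-1.000e-02 -1.000e-02 -2.997e+01]
shift units (tool axes now) [-3.847  1.504 -0.014]  after target yaw [-3.843  1.514 -0.017]
```

{"api": "arm_command", "payload": {
  "motion": [
    [0.5, [-0.5, 0.2, 0], [0, 0, 0.03]],
    [0.5, [-0.75, 0.3, 0], [0, 0, 0]],
    [0.5, [-0.75, 0.3, 0], [0, 0, 0]],
    [0.5, [-0.75, 0.3, 0], [0, 0, 0]],
    [0.5, [-0.75, 0.3, 0], [0, 0, 0]],
    [0.5, [-0.34, 0.2, 0], [0, 0, 0]],
    [0.5, [0.05, 0.5, 0], [0, 0, 0]],
    [0.5, [0.08, 0.6, 0], [0, 0, 0]],
    [0.5, [0.08, 0.6, 0], [0, 0, 0]],
    [0.5, [0.08, 0.5, 0], [0, 0, 0]],
    [0.5, [0, 0.1, 0], [0, 0, 0]],
    [0.5, [0, 0, 0], [0, 0, 0]]
  ]
}}

```text
time: 34.85
ee_pos: [0.6471, -0.0259, 0.0133]
tcp_rot: [-180.0, 0.0, 174.2]
wrist_force: [-0.1, -0.2, -0.9]
opening: 0.0603
```

```bash
python3 - <<'E'
from h import *
c,im=snap('wrist','w24')
plan(0.6472,-0.0251,-0.024,174.2)
E
```

```text
t34.90 tcp [ 0.647  -0.0264  0.0132] rot [-1.7998e+02  1.0000e-02  1.7417e+02] open 0.0605 F [-0.5  0.2 -1.5] q [-2.3 18.6  5.6 77.  -0.   3.5]
turn units [-0.    0.   -0.01]
turn units [ 0.    0.   29.99]
shift units (tool axes now) [-0.     0.022  0.62 ]  after target yaw [-0.     0.022  0.62 ]
```

View pics/w24.png

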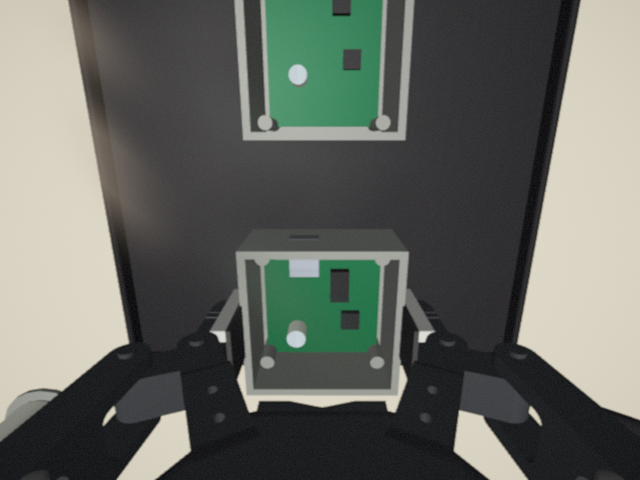

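{"api": "arm_command", "payload": {
  "motion": [
    [0.5, [0, 0, 0.2], [0, 0, 0]],
    [0.5, [0, 0, 0.25], [0, 0, 0]],
    [0.5, [0, 0, 0.13], [0, 0, 0]],
    [0.5, [0, 0, 0.03], [0, 0, 0]],
    [0.5, [0, 0, 0.02], [0, 0, 0]],
    [0.5, [0, 0, 0], [0, 0, 0]]
  ]
}}

```text
time: 35.65
ee_pos: [0.6467, -0.0262, -0.0233]
tcp_rot: [-180.0, 0.0, 174.1]
wrist_force: [-8.1, -1.1, 13.7]
opening: 0.0603
```

{"api": "arm_command", "payload": {
  "motion": [
    [0.9, [0, 0, -0.01], [0, 0, 0]],
    [0.9, [0, 0, 0], [0, 0, 0]],
    [0.9, [0, 0, 0], [0, 0, 0]],
    [0.9, [0, 0, -0.3], [0, 0, 0]],
    [0.9, [0, 0, -0.8], [0, 0, 0]],
    [0.9, [0, 0, -0.9], [0, 0, 0]],
    [0.9, [0, 0, -0.9], [0, 0, 0]],
    [0.9, [0, 0, 0], [0, 0, 0]]
  ]
}}

```text
time: 36.65
ee_pos: [0.649, -0.0258, 0.1566]
tcp_rot: [180.0, 0.5, 174.2]
wrist_force: [0.4, -0.3, -0.7]
opening: 0.0767
```

```bash
python3 - <<'E'
from h import *
st()
c,im=snap('wrist','w25',(190,0,450,310),1.9); np.save('w25c.npy',c['T']);cv2.imwrite('pics/w25f.png',im)
T=viewer.calibration('top'); snap('top','t4',(380,180,560,360),3.3)
print(ray(T,np.array([[382,208],[393,452]])/3.3+[380,180],.015))
plan(0.5735,-0.3735,0.15,174.2)
E
```

```text
t36.65 tcp [ 0.649  -0.0258  0.1566] rot [179.97   0.54 174.15] open 0.0767 F [ 0.4 -0.3 -0.7] q [-2.3 17.8 20.5 92.2 -0.   3.6]
[[ 0.5725365  -0.37370771]
 [ 0.40049501 -0.37934845]]
t36.75 tcp [ 0.6473 -0.0258  0.1511] rot [1.7999e+02 1.1000e-01 1.7415e+02] open 0.0769 F [-0.5  0.2 -0.7] q [-2.3 18.  20.1 92.   0.   3.6]
turn units [ 0.    0.02 -0.01]
turn units [ 0.03 -0.   29.99]
shift units (tool axes now) [ 0.633 -5.89   0.016]  after target yaw [ 0.638 -5.89   0.018]
```

View pics/w25.png

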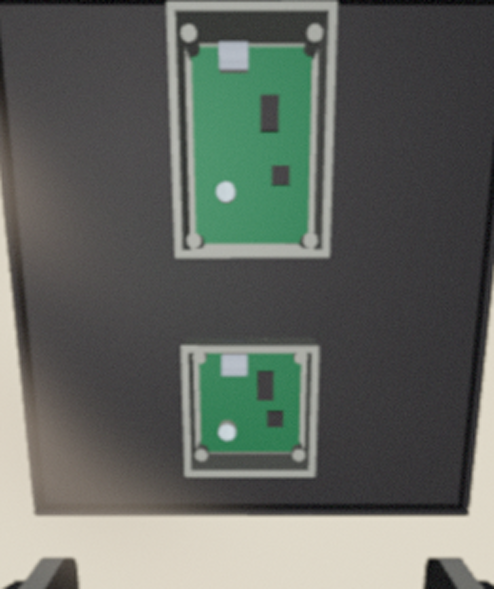

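View pics/t4.png

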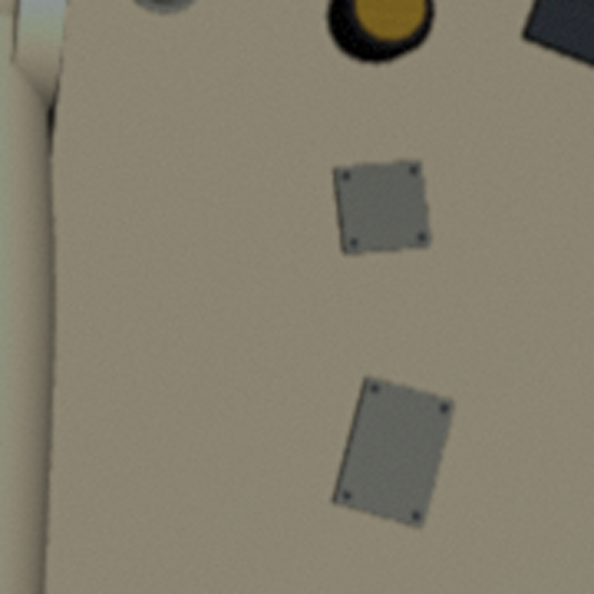

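```bash
python3 - <<'E'
from h import *
c=viewer.calibration('wrist'); c['T']=np.load('w25c.npy')
print('sq');quad(c,np.array([[181,346],[319,346],[316,476],[184,476]])/1.9+[190,0],.036)
print('wide');quad(c,np.array([[166,2],[337,2],[330,258],[175,258]])/1.9+[190,0],.048)
E
```

```text
sq
centre [ 0.646 -0.025] w 62.9 h 62.1 mm ang vert side -5.8, horiz side 84.2
wide
centre [ 0.5313 -0.0125] w 64.6 h 92.4 mm ang vert side -5.5, horiz side 84.2
```

{"api": "arm_command", "payload": {
  "motion": [
    [0.85, [0.05, -0.5, 0], [0, 0, 0]],
    [0.85, [0.1, -0.9, 0], [0, 0, 0]],
    [0.85, [0.1, -0.9, 0], [0, 0, 0]],
    [0.85, [0.1, -0.9, 0], [0, 0, 0]],
    [0.85, [0.1, -0.9, 0], [0, 0, 0]],
    [0.85, [0.1, -0.9, 0], [0, 0, 0]],
    [0.85, [0.09, -0.7, 0], [0, 0, 0]],
    [0.85, [0, -0.19, 0], [0, 0, 0]],
    [0.85, [0, 0, 0], [0, 0, -1]],
    [0.85, [0, 0, 0], [0, 0, -1]],
    [0.85, [0, 0, 0.5], [0, 0, 0]],
    [0.85, [0, 0, 0], [0, 0, 0]]
  ]
}}

```text
time: 38.25
ee_pos: [0.5716, -0.3717, 0.1166]
tcp_rot: [179.8, -0.2, -173.8]
wrist_force: [0.1, 0.1, -0.2]
opening: 0.0728
```

```bash
python3 - <<'E'
from h import *
st()
c,im=snap('wrist','w26',(220,130,440,350),2.6); np.save('wc.npy',c['T'])
E
```

```text
t38.25 tcp [ 0.5716 -0.3717  0.1166] rot [ 179.79   -0.24 -173.81] open 0.0728 F [ 0.1  0.1 -0.2] q [-33.   23.2  23.   90.1   0.  -39.2]
```

View pics/w26.png

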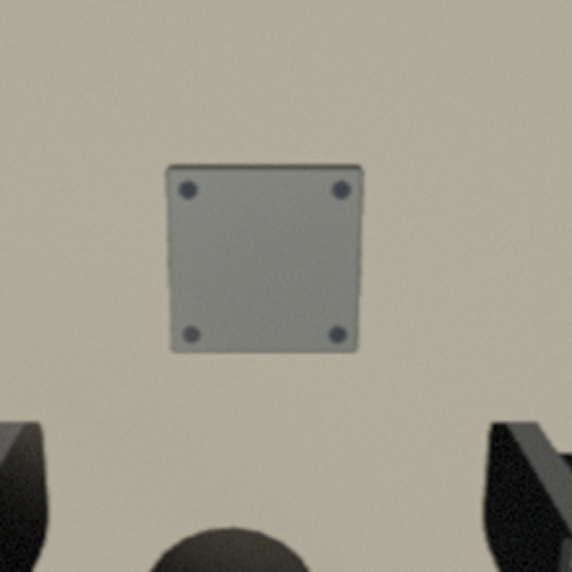

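```bash
python3 - <<'E'
from h import *
c=viewer.calibration('wrist'); c['T']=np.load('wc.npy')
p=quad(c,np.array([[167,168],[363,168],[358,351],[171,352]])/2.6+[220,130],.015)
plan(p[0],p[1],-0.03,186.3)
E
```

```text
centre [ 0.5743 -0.3704] w 61.7 h 61.1 mm ang vert side 6.0, horiz side 96.3
t38.30 tcp [ 0.5721 -0.3722  0.1185] rot [ 1.7988e+02 -1.4000e-01 -1.7382e+02] open 0.0725 F [0.6 0.4 0.6] q [-33.   23.2  23.1  90.2   0.  -39.2]
turn units [ 0.02 -0.02 -0.02]
turn units [-0.04 -0.03 29.98]
shift units (tool axes now) [-0.046  0.02   2.474]  after target yaw [-0.04   0.025  2.474]
```

{"api": "arm_command", "payload": {
  "motion": [
    [0.85, [-0.04, 0.02, 0.5], [0, 0, 0]],
    [0.85, [0, 0, 0.7], [0, 0, 0]],
    [0.85, [0, 0, 0.7], [0, 0, 0]],
    [0.85, [0, 0, 0.4], [0, 0, 0]],
    [0.85, [0, 0, 0.18], [0, 0, 0]],
    [0.85, [0, 0, 0], [0, 0, 0]],
    [0.85, [0, 0, 0], [0, 0, 0]]
  ]
}}

```text
time: 39.17
ee_pos: [0.5758, -0.3724, -0.0272]
tcp_rot: [-179.9, 0.1, -173.8]
wrist_force: [-0.1, 0.6, 0.1]
opening: 0.0723
```

```bash
python3 - <<'E'
from h import *
st()
snap('wrist','w27')
E
```

```text
t39.17 tcp [ 0.5758 -0.3724 -0.0272] rot [-1.7992e+02  1.0000e-01 -1.7384e+02] open 0.0723 F [-0.1  0.6  0.1] q [-32.9  24.7   9.   74.2  -0.  -39. ]
```

View pics/w27.png

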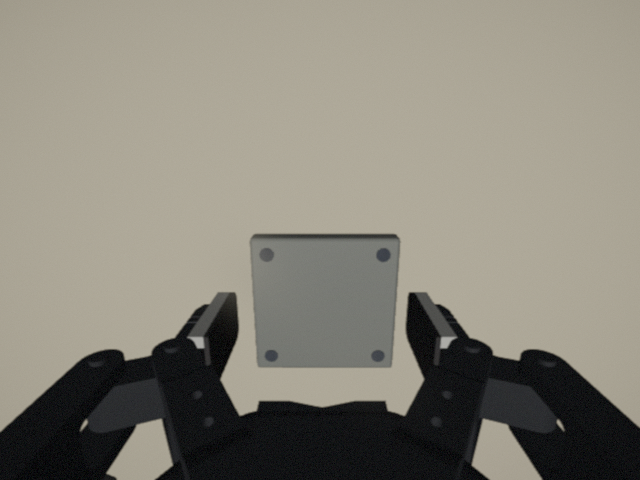

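{"api": "arm_command", "payload": {
  "motion": [
    [0.85, [0.02, 0.02, 0.08], [0, 0, 0]],
    [0.85, [0, 0, 0.05], [0, 0, 0]],
    [0.85, [0, 0, 0], [0, 0, 0]],
    [0.68, [0, 0, 0], [0, 0, 0]],
    [0.68, [0, 0, 0], [0, 0, 0]],
    [0.68, [0, 0, 0], [0, 0, 0]]
  ],
  "newtons": 50
}}

```text
time: 39.98
ee_pos: [0.5738, -0.371, -0.0364]
tcp_rot: [-180.0, 0.0, -173.9]
wrist_force: [0.5, -0.8, 3.1]
opening: 0.0607
```

```bash
python3 - <<'E'
from h import *
st()
snap('wrist','w28')
E
```

```text
t39.98 tcp [ 0.5738 -0.371  -0.0364] rot [-1.7998e+02  3.0000e-02 -1.7385e+02] open 0.0607 F [ 0.5 -0.8  3.1] q [-32.9  24.7   8.   73.3   0.  -39. ]
```

View pics/w28.png

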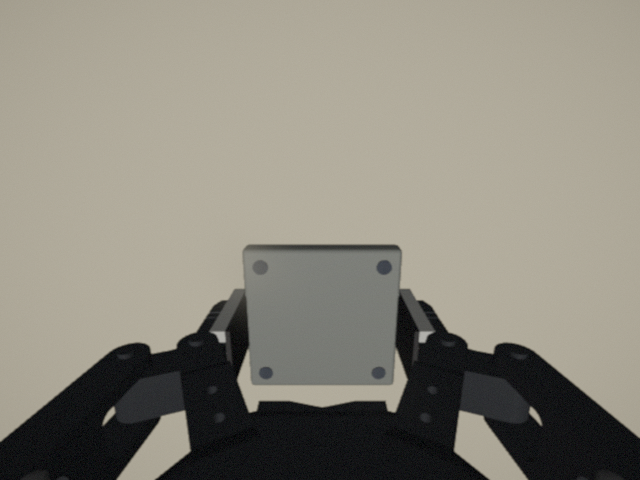

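{"api": "arm_command", "payload": {
  "motion": [
    [0.5, [0, 0, 0], [0, 0, 0]],
    [0.5, [0, 0, -0.15], [0, 0, 0]],
    [0.5, [0, 0, -0.4], [0, 0, 0]],
    [0.5, [0, 0, -0.5], [0, 0, 0]],
    [0.5, [0, 0, -0.1], [0, 0, 1]],
    [0.5, [0, 0, 0], [0, 0, 1]],
    [0.5, [0, 0, 0], [0, 0, 0]]
  ],
  "newtons": 80
}}

```text
time: 40.9
ee_pos: [0.5735, -0.3708, 0.0323]
tcp_rot: [180.0, -0.0, 174.2]
wrist_force: [0.1, -0.0, -0.8]
opening: 0.0599
```

```bash
python3 - <<'E'
from h import *
snap('wrist','w29')
plan(0.646,-0.0255,0.031,174.2)
E
```

```text
t40.95 tcp [ 0.5734 -0.3708  0.0321] rot [ 1.7999e+02 -3.0000e-02  1.7428e+02] open 0.0598 F [-0.3  0.1 -1.4] q [-32.9  23.2  13.7  80.5  -0.  -27.2]
turn units [ 0.   -0.    0.01]
turn units [ 1.000e-02  0.000e+00 -2.999e+01]
shift units (tool axes now) [-0.63   5.847  0.019]  after target yaw [-0.622  5.848  0.018]
```

View pics/w29.png

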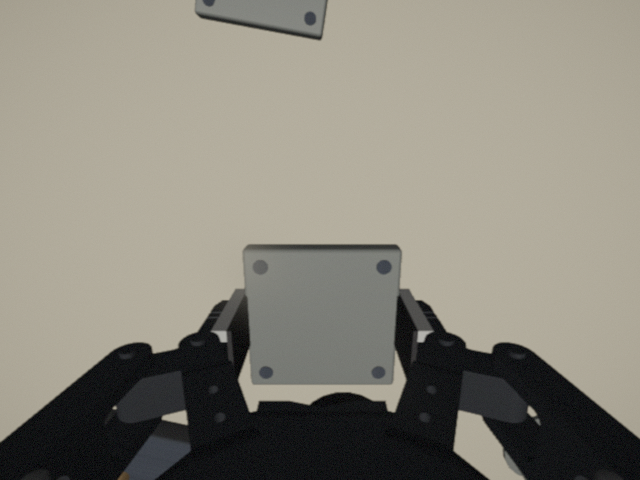

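```bash
python3 - <<'E'
from h import *
im=cv2.imread('pics/w29.png')[230:400,230:420]; cv2.imwrite('pics/w29z.png',cv2.resize(im,None,fx=4,fy=3.5,interpolation=cv2.INTER_CUBIC))
im=cv2.imread('pics/w24.png')[220:400,225:420]; cv2.imwrite('pics/w24z.png',cv2.resize(im,None,fx=4,fy=3.3,interpolation=cv2.INTER_CUBIC))
E
```

```text
(no output)
```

View pics/w29z.png

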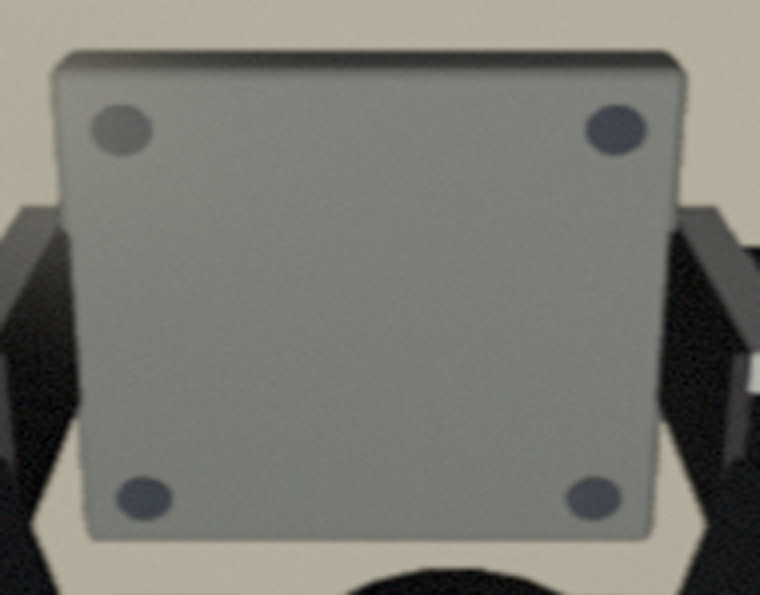

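View pics/w24z.png

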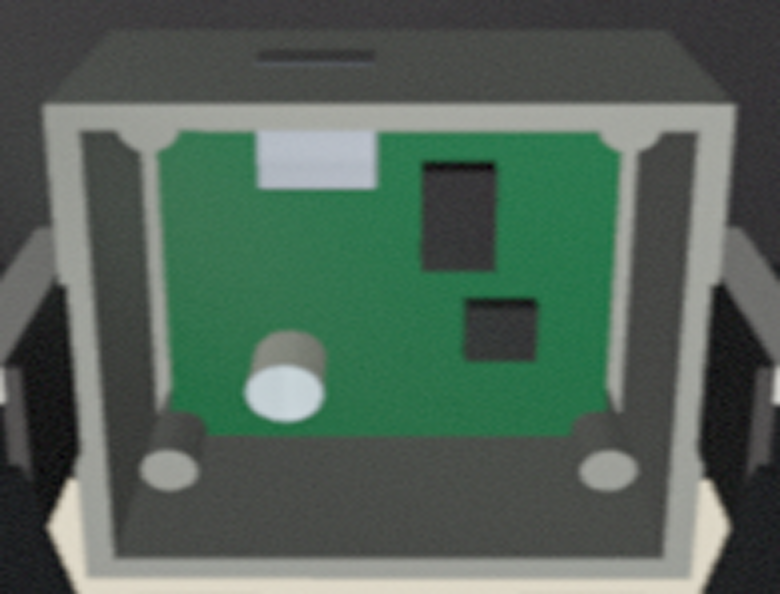

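```bash
python3 - <<'E'
from h import *
c=viewer.calibration('wrist'); o=bot.get_obs(); p=o['ee_pos']
Rm=R.from_euler('xyz',o['tcp_rot'],degrees=True)
def off(pts,dz):
    q=quad(c,np.array(pts),p[2]+dz); print(Rm.inv().apply(np.r_[q-p[:2],0])*1e3)
print(p)
off([(243.5,249.4),(401.5,250),(393.3,384.6),(252.5,384.6)],.051)
off([(235.8,251.8),(409.3,251.8),(399.3,394.8),(246.8,394.8)],.061)
E
```

```text
[ 0.57342982 -0.37080183  0.03207381]
centre [ 0.5746 -0.3699] w 61.5 h 62.2 mm ang vert side -5.5, horiz side 84.2
[-1.05093292e+00  9.99047168e-01 -2.52855682e-04]
centre [ 0.5718 -0.3696] w 62.2 h 61.5 mm ang vert side -5.5, horiz side 84.3
[1.77916620e+00 1.00580792e+00 1.00835215e-03]
```

{"api": "arm_command", "payload": {
  "motion": [
    [0.5, [-0.04, 0.4, 0], [0, 0, 0]],
    [0.5, [-0.09, 0.8, 0], [0, 0, 0]],
    [0.5, [-0.09, 0.8, 0], [0, 0, 0]],
    [0.5, [-0.09, 0.8, 0], [0, 0, 0]],
    [0.5, [-0.09, 0.8, 0], [0, 0, 0]],
    [0.5, [-0.09, 0.8, 0], [0, 0, 0]],
    [0.5, [-0.07, 0.8, 0], [0, 0, 0]],
    [0.5, [-0.03, 0.5, 0], [0, 0, 0]],
    [0.5, [0, 0.14, 0], [0, 0, 0]],
    [0.5, [0, 0, 0], [0, 0, 0]],
    [0.5, [0, 0, 0], [0, 0, 0]]
  ]
}}

```text
time: 42.32
ee_pos: [0.6443, -0.0267, 0.0322]
tcp_rot: [-180.0, -0.0, 174.1]
wrist_force: [0.0, -0.7, -0.5]
opening: 0.0593
```

```bash
python3 - <<'E'
from h import *
snap('wrist','w30')
plan(0.6442,-0.0257,0.005,174.2)
E
```

```text
t42.38 tcp [ 0.6443 -0.0269  0.0322] rot [-179.99   -0.    174.09] open 0.0593 F [ 0.1 -0.1 -0.4] q [-2.4 17.9  6.8 79.  -0.   3.5]
turn units [-0.   -0.   -0.02]
turn units [-0.    0.   29.98]
shift units (tool axes now) [0.004 0.02  0.453]  after target yaw [0.004 0.02  0.453]
```

View pics/w30.png

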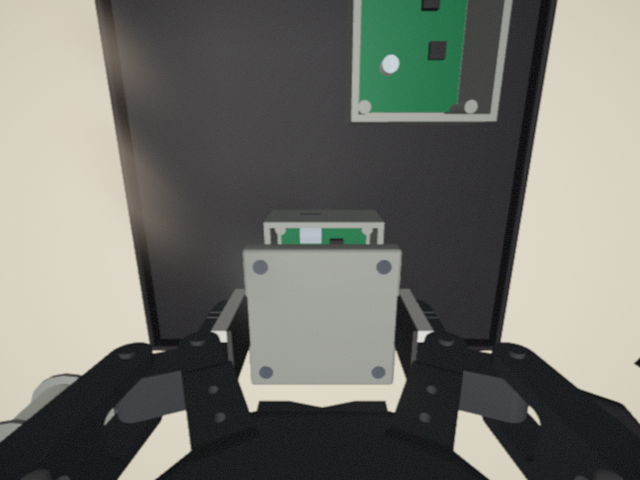

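{"api": "arm_command", "payload": {
  "motion": [
    [0.5, [0, 0.015, 0.2], [0, 0, -0.01]],
    [0.5, [0, 0, 0.2], [0, 0, 0]],
    [0.5, [0, 0, 0.04], [0, 0, 0]],
    [0.5, [0, 0, 0], [0, 0, 0]],
    [0.5, [0, 0, 0], [0, 0, 0]]
  ]
}}

```text
time: 43.0
ee_pos: [0.6448, -0.025, 0.0062]
tcp_rot: [180.0, 0.0, 174.2]
wrist_force: [-0.2, 0.9, 0.2]
opening: 0.0598
```

```bash
python3 - <<'E'
from h import *
snap('wrist','w31'); c,im=snap('scene','s5',(250,220,370,320),6)
plan(0.6442,-0.0257,-0.005,174.2)
E
```

```text
t43.10 tcp [ 0.6449 -0.025   0.0062] rot [1.8000e+02 4.0000e-02 1.7421e+02] open 0.0596 F [-0.2  0.  -1.1] q [-2.2 18.4  4.6 76.2  0.   3.6]
turn units [0.   0.01 0.  ]
turn units [-1.e-02  0.e+00 -3.e+01]
shift units (tool axes now) [ 0.01  -0.013  0.187]  after target yaw [ 0.01  -0.013  0.187]
```

View pics/w31.png

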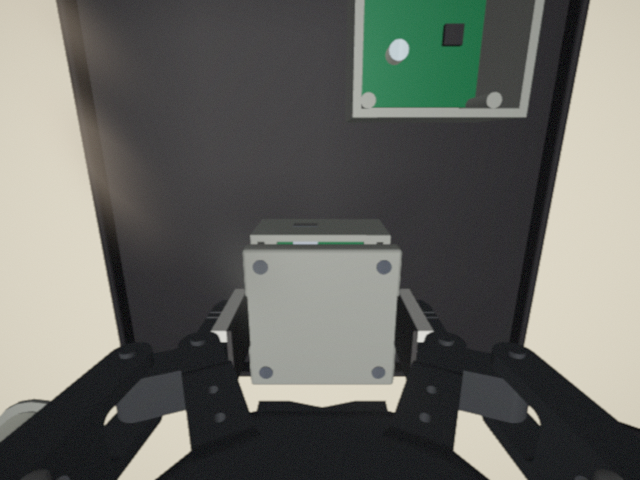

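View pics/s5.png

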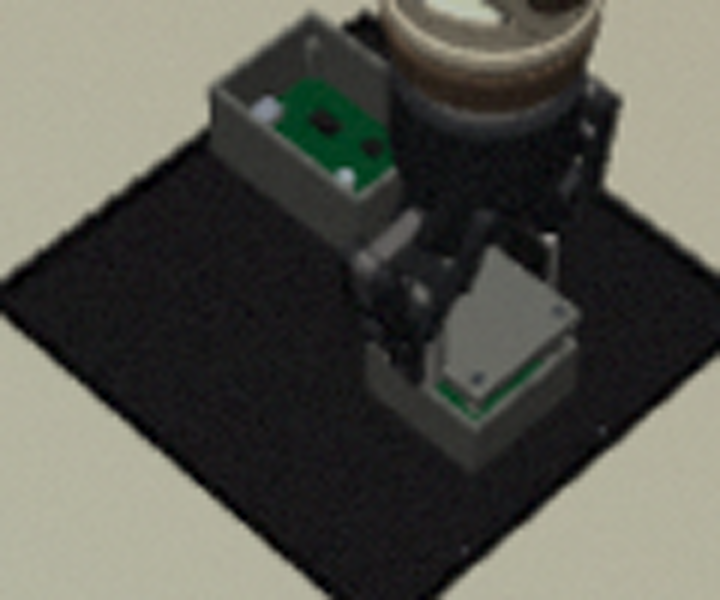

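```bash
python3 - <<'E'
from h import *
im=cv2.imread('pics/w31.png')[205:265,235:410]; cv2.imwrite('pics/w31z.png',cv2.resize(im,None,fx=4.4,fy=6,interpolation=cv2.INTER_CUBIC))
c=viewer.calibration('wrist')
print(ray(c,[(251,235.5),(391,235.5)],.036),ray(c,[(243.5,249.5),(401.5,249.5)],.0572))
E
```

```text
[[ 0.61205921 -0.05288338]
 [ 0.61835358  0.00937615]] [[ 0.61184397 -0.05157568]
 [ 0.61800735  0.00939224]]
```

View pics/w31z.png

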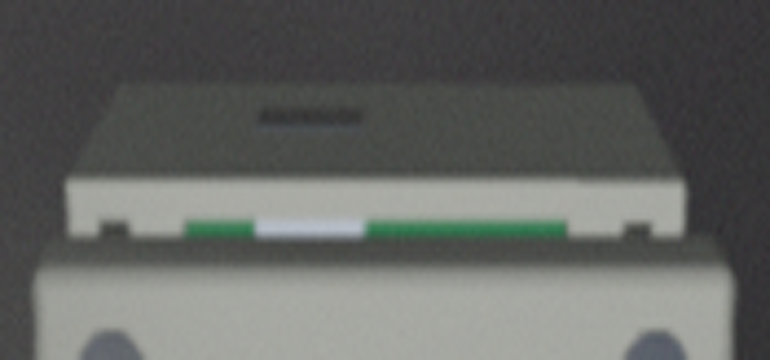

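{"api": "arm_command", "payload": {
  "motion": [
    [0.5, [0, -0.01, 0.06], [0, 0, 0]],
    [0.5, [0, 0, 0.05], [0, 0, 0]],
    [0.5, [0, 0, 0.04], [0, 0, 0]],
    [0.5, [0, 0, 0], [0, 0, 0]]
  ]
}}

```text
time: 43.6
ee_pos: [0.6445, -0.0256, -0.0031]
tcp_rot: [-180.0, 0.0, 174.2]
wrist_force: [-0.8, 0.6, -0.2]
opening: 0.0599
```

No contact at 3 mm in, so the block is entering. Continue.

{"api": "arm_command", "payload": {
  "motion": [
    [0.5, [0, 0, 0.03], [0, 0, 0]],
    [0.5, [0, 0, 0.02], [0, 0, 0]],
    [0.5, [0, 0, 0], [0, 0, 0]]
  ]
}}

```text
time: 43.98
ee_pos: [0.6451, -0.0259, -0.0046]
tcp_rot: [-180.0, 0.1, 174.2]
wrist_force: [-2.4, -1.0, 10.6]
opening: 0.06
```

{"api": "arm_command", "payload": {
  "motion": [
    [0.85, [0, 0, 0], [0, 0, 0]],
    [0.85, [0, 0, 0], [0, 0, 0]],
    [0.85, [0, 0, 0], [0, 0, 0]],
    [0.85, [0, 0, -0.3], [0, 0, 0]],
    [0.85, [0, 0, -0.8], [0, 0, 0]],
    [0.85, [0, 0, -0.8], [0, 0, 0]],
    [0.85, [0, 0, -0.5], [0, 0, 0]],
    [0, [0, 0, 0], [0, 0, 0]]
  ]
}}

```text
time: 44.98
ee_pos: [0.646, -0.0256, 0.1422]
tcp_rot: [180.0, 0.3, 174.2]
wrist_force: [0.0, -0.0, 0.1]
opening: 0.0558
```

```bash
python3 - <<'E'
from h import *
st()
c,im=snap('wrist','w32'); np.save('wc.npy',c['T']); snap('scene','s6',(250,220,370,320),6)
E
```

```text
t44.98 tcp [ 0.646  -0.0256  0.1422] rot [179.98   0.34 174.21] open 0.0558 F [ 0.  -0.   0.1] q [-2.3 17.4 18.4 90.6  0.   3.5]
```

View pics/w32.png

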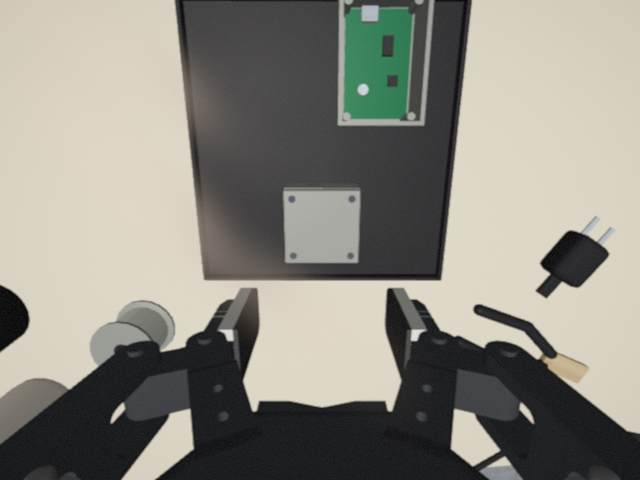

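View pics/s6.png

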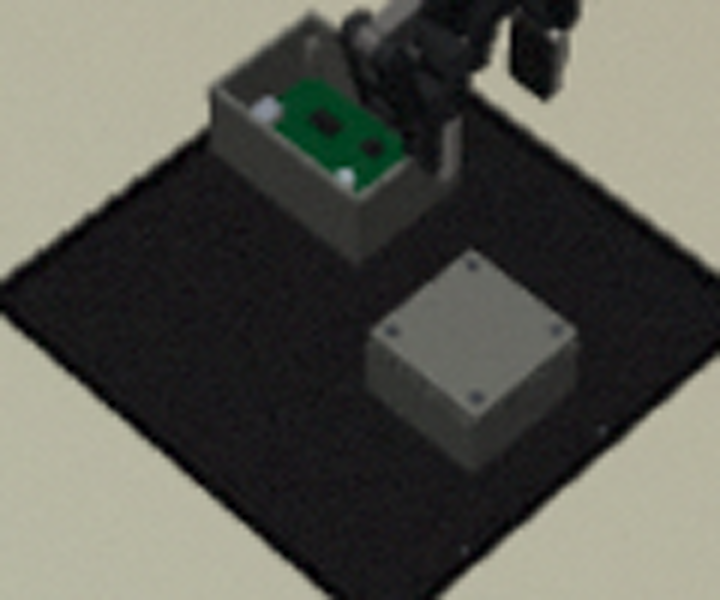

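{"api": "arm_command", "payload": {
  "motion": [
    [0, [0, 0, 0], [0, 0, 0]],
    [0, [0, 0, 0], [0, 0, 0]],
    [0, [0, 0, 0.5], [0, 0, 0]],
    [0, [0, 0, 0.6], [0, 0, 0]],
    [0, [0, 0, 0.6], [0, 0, 0]],
    [0, [0, 0, 0.25], [0, 0, 0]],
    [0, [0, 0, 0.07], [0, 0, 0]],
    [0, [0, 0, 0], [0, 0, 0]]
  ]
}}

```text
time: 46.08
ee_pos: [0.6451, -0.0256, 0.0177]
tcp_rot: [180.0, 0.1, 174.2]
wrist_force: [-0.8, -0.5, 0.1]
opening: 0.0
```

{"api": "arm_command", "payload": {
  "motion": [
    [0, [0, 0, 0.05], [0, 0, 0]],
    [0, [0, 0, 0], [0, 0, 0]]
  ]
}}

```text
time: 46.32
ee_pos: [0.6449, -0.0257, 0.0142]
tcp_rot: [180.0, 0.0, 174.2]
wrist_force: [1.0, 0.5, 0.3]
opening: -0.0002
```

{"api": "arm_command", "payload": {
  "motion": [
    [0, [0, 0, 0.05], [0, 0, 0]],
    [0, [0, 0, 0], [0, 0, 0]]
  ]
}}

```text
time: 46.58
ee_pos: [0.6447, -0.0256, 0.0107]
tcp_rot: [-180.0, 0.0, 174.2]
wrist_force: [-0.0, 0.2, 0.9]
opening: 0.0001
```

{"api": "arm_command", "payload": {
  "motion": [
    [0, [0, 0, 0.05], [0, 0, 0]],
    [0, [0, 0, 0], [0, 0, 0]]
  ]
}}

```text
time: 46.82
ee_pos: [0.6448, -0.0256, 0.0106]
tcp_rot: [180.0, 0.1, 174.2]
wrist_force: [-8.2, 0.4, 20.1]
opening: 0.0002
```

{"api": "arm_command", "payload": {
  "motion": [
    [0, [0, 0, -0.5], [0, 0, 0]],
    [0, [0, 0, -0.9], [0, 0, 0]],
    [0.9, [0.3, 0, -0.7], [0, 0, 0]],
    [0.9, [0.8, 0.3, 0], [0, 0, 0]],
    [0.9, [0.8, 0.3, 0], [0, 0, 0]],
    [0.9, [0, 0, 0], [0, 0, 0]],
    [0.9, [0, 0, 0], [0, 0, 0]]
  ]
}}

```text
time: 47.7
ee_pos: [0.5352, 0.0217, 0.1339]
tcp_rot: [180.0, 0.1, 174.2]
wrist_force: [0.2, 0.1, -0.0]
opening: 0.0768
```

```bash
python3 - <<'E'
from h import *
st()
c,im=snap('wrist','w33',(220,100,460,340),2.4); np.save('wc.npy',c['T'])
snap('top','t5',(380,180,560,360),3.3)
E
```

```text
t47.70 tcp [0.5352 0.0217 0.1339] rot [1.8000e+02 6.0000e-02 1.7423e+02] open 0.0768 F [ 0.2  0.1 -0. ] q [ 2.3  2.1  0.1 87.9 -0.   8.1]
```

View pics/w33.png

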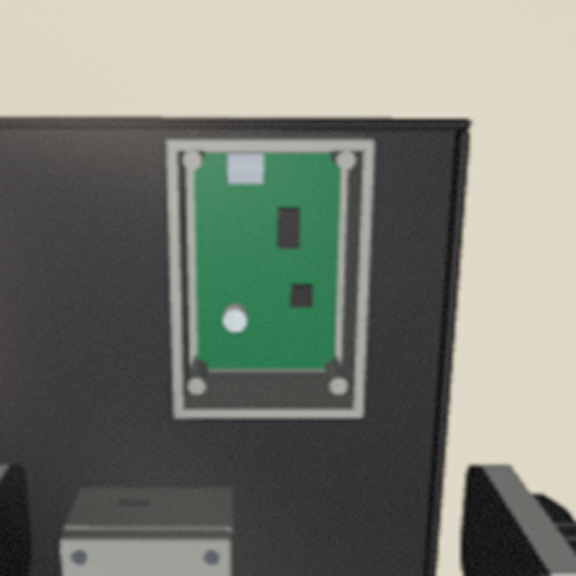

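View pics/t5.png

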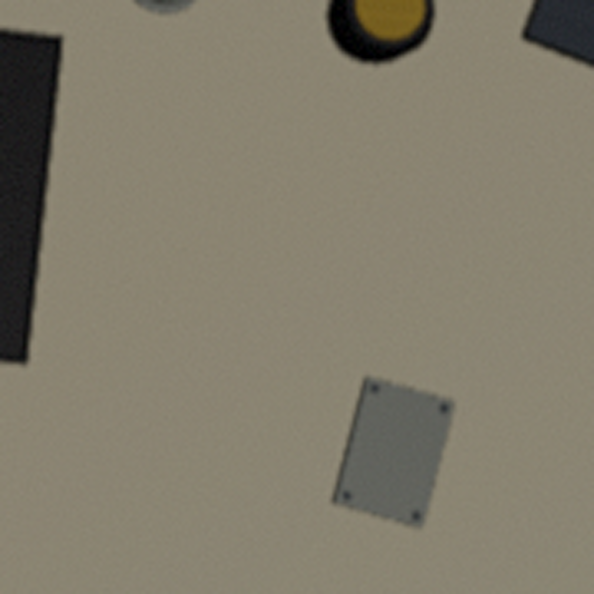

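```bash
python3 - <<'E'
from h import *
c=viewer.calibration('wrist'); c['T']=np.load('wc.npy')
quad(c,np.array([[166,141],[375,141],[363,417],[174,418]])/2.4+[220,100],.048)
plan(0.400,-0.378,0.13,165)
E
```

```text
centre [0.5257 0.0315] w 64.8 h 92.4 mm ang vert side -5.7, horiz side 84.4
t47.80 tcp [0.5356 0.0214 0.1335] rot [-1.8000e+02  2.0000e-02  1.7419e+02] open 0.0772 F [ 1.1  0.1 -0.4] q [ 2.3  2.2  0.1 87.9 -0.   8.1]
turn units [0.   0.   1.53]
turn units [ -0.     0.   -28.47]
shift units (tool axes now) [ 1.574 -6.851  0.058]  after target yaw [ 0.46  -7.014  0.059]
```

{"api": "arm_command", "payload": {
  "motion": [
    [0.85, [0.1, -0.4, 0], [0, 0, 0]],
    [0.85, [0.2, -0.9, 0], [0, 0, 0]],
    [0.85, [0.2, -0.9, 0], [0, 0, 0]],
    [0.85, [0.2, -0.9, 0], [0, 0, 0]],
    [0.85, [0.2, -0.9, 0], [0, 0, 0]],
    [0.85, [0.2, -0.9, 0], [0, 0, 0]],
    [0.85, [0.2, -0.9, 0], [0, 0, 0]],
    [0.85, [0.2, -0.9, 0], [0, 0, 0]],
    [0.85, [0.07, -0.15, 0], [0, 0, 0.53]],
    [0.85, [0, 0, 0], [0, 0, 1]],
    [0.85, [0, 0, 0], [0, 0, 0]],
    [0.85, [0, 0, 0], [0, 0, 0]]
  ]
}}

```text
time: 49.3
ee_pos: [0.3998, -0.378, 0.1333]
tcp_rot: [180.0, -0.0, 165.1]
wrist_force: [1.0, -0.6, 0.3]
opening: 0.0728
```

```bash
python3 - <<'E'
from h import *
st()
c,im=snap('wrist','w34',(220,130,440,350),2.6); np.save('wc.npy',c['T'])
E
```

```text
t49.30 tcp [ 0.3998 -0.378   0.1333] rot [ 1.7999e+02 -2.0000e-02  1.6515e+02] open 0.0728 F [ 1.  -0.6  0.3] q [-43.4   4.2   2.2  88.   -0.  -28.5]
```

View pics/w34.png

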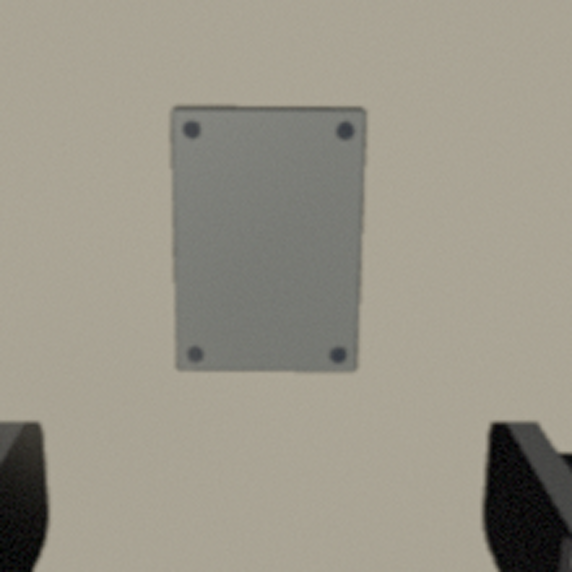

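```bash
python3 - <<'E'
from h import *
c=viewer.calibration('wrist'); c['T']=np.load('wc.npy')
p=quad(c,np.array([[171,110],[366,111],[357,371],[177,370]])/2.6+[220,130],.015)
plan(p[0],p[1]-.001,-0.0355,164.8)
E
```

```text
centre [ 0.4019 -0.3768] w 63.7 h 90.8 mm ang vert side -15.1, horiz side 74.8
t49.35 tcp [ 0.3998 -0.3778  0.1334] rot [ 1.7999e+02 -1.0000e-02  1.6514e+02] open 0.0729 F [ 0.  -0.9 -0.2] q [-43.4   4.2   2.2  88.   -0.  -28.5]
turn units [ 0.   -0.    0.06]
turn units [  0.     0.   -29.94]
shift units (tool axes now) [-0.034  0.009  2.815]  after target yaw [-0.034  0.009  2.815]
```

{"api": "arm_command", "payload": {
  "motion": [
    [0.87, [-0.03, 0.01, 0.5], [0, 0, 0.06]],
    [0.87, [0, 0, 0.7], [0, 0, 0]],
    [0.87, [0, 0, 0.7], [0, 0, 0]],
    [0.87, [0, 0, 0.5], [0, 0, 0]],
    [0.87, [0, 0, 0.28], [0, 0, 0]],
    [0.87, [0, 0, 0], [0, 0, 0]],
    [0.87, [0, 0, 0], [0, 0, 0]]
  ]
}}

```text
time: 50.22
ee_pos: [0.4022, -0.3782, -0.0258]
tcp_rot: [-179.9, 0.1, 164.7]
wrist_force: [0.5, -0.1, 0.7]
opening: 0.0745
```

```bash
python3 - <<'E'
from h import *
snap('wrist','w35')
plan(0.4019,-.3778,-0.0360,164.8)
E
```

```text
t50.27 tcp [ 0.4023 -0.3783 -0.0256] rot [-1.7994e+02  1.1000e-01  1.6469e+02] open 0.0742 F [-0.3  0.1  0.4] q [-43.2   6.8 -12.7  70.4  -0.  -27.9]
turn units [-0.01  0.02 -0.02]
turn units [3.000e-02 2.000e-02 2.998e+01]
shift units (tool axes now) [0.008 0.006 0.173]  after target yaw [0.008 0.006 0.173]
```

View pics/w35.png

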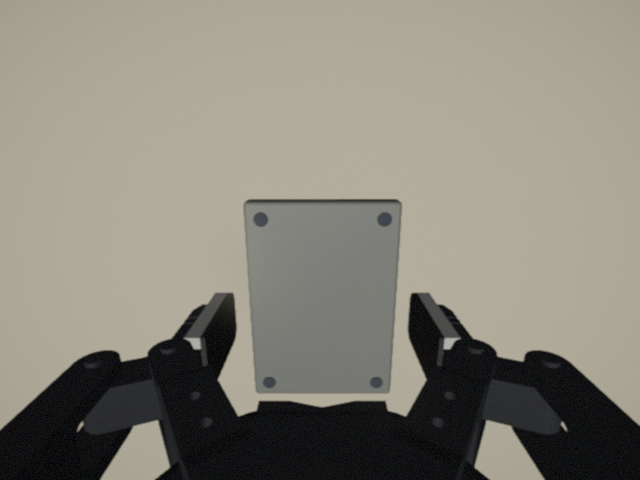

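{"api": "arm_command", "payload": {
  "motion": [
    [0.87, [0, 0, 0.1], [0, 0, 0]],
    [0.87, [0, 0, 0.07], [0, 0, 0]],
    [0.87, [0, 0, 0], [0, 0, 0]],
    [0.68, [0, 0, 0], [0, 0, 0]],
    [0.68, [0, 0, 0], [0, 0, 0]],
    [0.68, [0, 0, 0], [0, 0, 0]]
  ],
  "newtons": 50
}}

```text
time: 51.02
ee_pos: [0.4017, -0.3778, -0.0371]
tcp_rot: [-180.0, 0.0, 164.7]
wrist_force: [0.5, -1.4, 4.0]
opening: 0.0624
```

```bash
python3 - <<'E'
from h import *
st()
E
```

```text
t51.02 tcp [ 0.4017 -0.3778 -0.0371] rot [-1.7998e+02  3.0000e-02  1.6467e+02] open 0.0624 F [ 0.5 -1.4  4. ] q [-43.2   7.3 -13.5  69.2   0.  -27.9]
```

{"api": "arm_command", "payload": {
  "motion": [
    [0.5, [0, 0, 0], [0, 0, 0]],
    [0.5, [0, 0, -0.15], [0, 0, 0]],
    [0.5, [0, 0, -0.4], [0, 0, 0]],
    [0.5, [0, 0, -0.5], [0, 0, 0]],
    [0.5, [0, 0, -0.2], [0, 0, -0.8]],
    [0.5, [0, 0, 0], [0, 0, -0.78]],
    [0.5, [0, 0, 0], [0, 0, 0]],
    [0.5, [0, 0, 0], [0, 0, 0]]
  ],
  "newtons": 80
}}

```text
time: 52.02
ee_pos: [0.4013, -0.3774, 0.0374]
tcp_rot: [180.0, -0.0, 174.1]
wrist_force: [-0.6, -0.7, -0.1]
opening: 0.0616
```

```bash
python3 - <<'E'
from h import *
st()
c,im=snap('wrist','w36'); np.save('wc.npy',c['T'])
v=im[190:410,230:420]; cv2.imwrite('pics/w36z.png',cv2.resize(v,None,fx=4,fy=2.7,interpolation=cv2.INTER_CUBIC))
E
```

```text
t52.02 tcp [ 0.4013 -0.3774  0.0374] rot [ 1.7998e+02 -3.0000e-02  1.7405e+02] open 0.0616 F [-0.6 -0.7 -0.1] q [-43.2   5.   -7.5  77.5   0.  -37.3]
```

View pics/w36z.png

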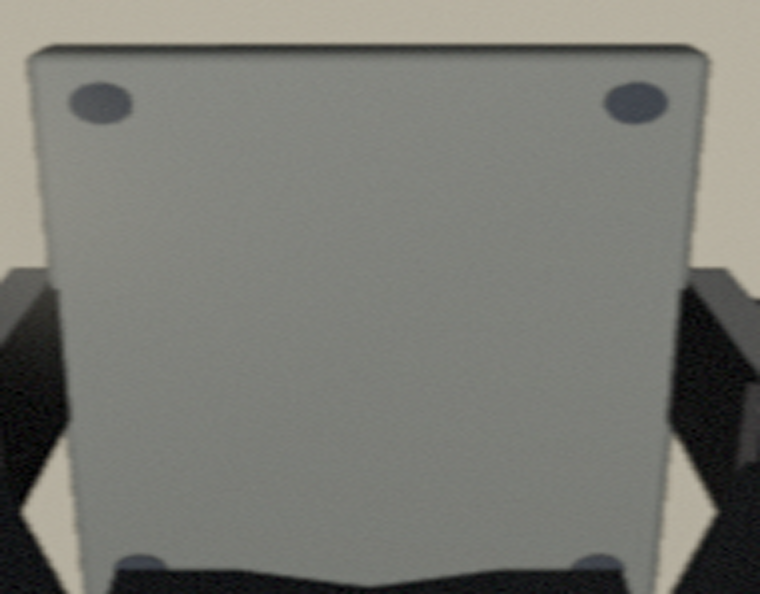

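```bash
python3 - <<'E'
from h import *
c=viewer.calibration('wrist'); c['T']=np.load('wc.npy'); o=bot.get_obs(); p=o['ee_pos']
Rm=R.from_euler('xyz',o['tcp_rot'],degrees=True)
e=ray(c,[(237.3,211.5),(407.3,211.5)],p[2]+.0515); m=e.mean(0)
t=Rm.inv().apply(np.r_[m-p[:2],0])*1e3; print('near edge mid rel TCP mm',t,'len',np.linalg.norm(e[1]-e[0])*1e3,'centre x',t[0]-46)
# target: case measured (0.5257,0.0315); lid seen-centre offset (t0-46,t1)
ct=np.array([.5257,.0315]); R2=R.from_euler('xyz',[180,0,174.2],degrees=True)
tgt=ct-R2.apply([ (t[0]-46)/1e3, t[1]/1e3,0])[:2]; print(tgt)
plan(tgt[0],tgt[1],.038,174.2)
E
```

```text
near edge mid rel TCP mm [4.52481120e+01 7.80080893e-01 2.04485598e-02] len 63.62816000140947 centre x -0.7518879738716393
[0.52487313 0.0307999 ]
t52.08 tcp [ 0.4013 -0.3774  0.0374] rot [ 1.7998e+02 -3.0000e-02  1.7407e+02] open 0.0615 F [-0.   0.2 -0.5] q [-43.2   5.   -7.5  77.5   0.  -37.3]
turn units [ 0.   -0.   -0.02]
turn units [-1.000e-02 -1.000e-02  2.998e+01]
shift units (tool axes now) [-1.345  6.98  -0.009]  after target yaw [-1.361  6.977 -0.011]
```

{"api": "arm_command", "payload": {
  "motion": [
    [0.5, [-0.07, 0.4, 0], [0, 0, -0.02]],
    [0.5, [-0.16, 0.8, 0], [0, 0, 0]],
    [0.5, [-0.16, 0.8, 0], [0, 0, 0]],
    [0.5, [-0.16, 0.8, 0], [0, 0, 0]],
    [0.5, [-0.16, 0.8, 0], [0, 0, 0]],
    [0.5, [-0.16, 0.8, 0], [0, 0, 0]],
    [0.5, [-0.16, 0.8, 0], [0, 0, 0]],
    [0.5, [-0.16, 0.8, 0], [0, 0, 0]],
    [0.5, [-0.13, 0.7, 0], [0, 0, 0]],
    [0.5, [-0.04, 0.28, 0], [0, 0, 0]],
    [0.5, [0, 0, 0], [0, 0, 0]],
    [0.5, [0, 0, 0], [0, 0, 0]]
  ]
}}

```text
time: 53.58
ee_pos: [0.5242, 0.03, 0.0375]
tcp_rot: [-180.0, -0.0, 174.2]
wrist_force: [-0.5, -0.1, -0.9]
opening: 0.062
```

```bash
python3 - <<'E'
from h import *
snap('wrist','w37')
plan(0.5249,0.0308,0.020,174.2)
E
```

```text
t53.62 tcp [0.5243 0.0299 0.0376] rot [-1.7998e+02 -1.0000e-02  1.7419e+02] open 0.0617 F [-0.4 -0.6 -0.9] q [  3.3   1.5 -11.2  77.3  -0.    9.1]
turn units [-0. -0. -0.]
turn units [-0.  0. 30.]
shift units (tool axes now) [-0.009  0.017  0.293]  after target yaw [-0.009  0.017  0.293]
```

View pics/w37.png

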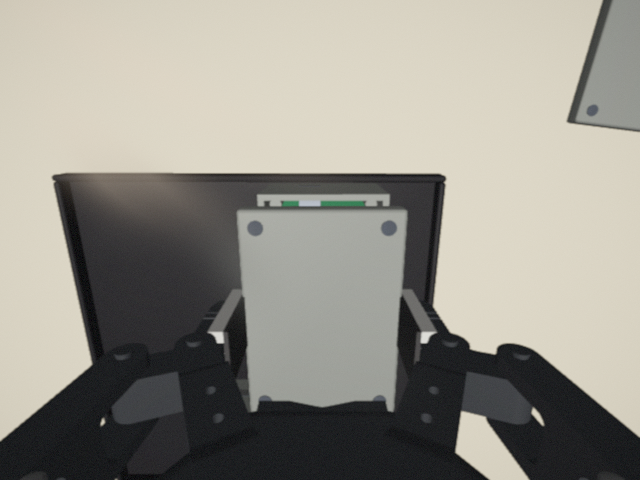

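{"api": "arm_command", "payload": {
  "motion": [
    [0.5, [-0.01, 0.015, 0.15], [0, 0, 0]],
    [0.5, [0, 0, 0.15], [0, 0, 0]],
    [0.5, [0, 0, 0.03], [0, 0, 0]],
    [0.5, [0, 0, 0], [0, 0, 0]],
    [0.5, [0, 0, 0], [0, 0, 0]]
  ]
}}

```text
time: 54.25
ee_pos: [0.5254, 0.0318, 0.018]
tcp_rot: [180.0, 0.0, 174.3]
wrist_force: [-0.2, 0.6, -1.3]
opening: 0.0618
```

```bash
python3 - <<'E'
from h import *
st()
c,im=snap('wrist','w38'); np.save('wc.npy',c['T'])
v=im[170:240,225:420]; cv2.imwrite('pics/w38z.png',cv2.resize(v,None,fx=4,fy=6,interpolation=cv2.INTER_CUBIC))
E
```

```text
t54.25 tcp [0.5254 0.0318 0.018 ] rot [1.8000e+02 2.0000e-02 1.7428e+02] open 0.0618 F [-0.2  0.6 -1.3] q [  3.5   2.1 -12.7  75.1  -0.    9.2]
```

View pics/w38z.png

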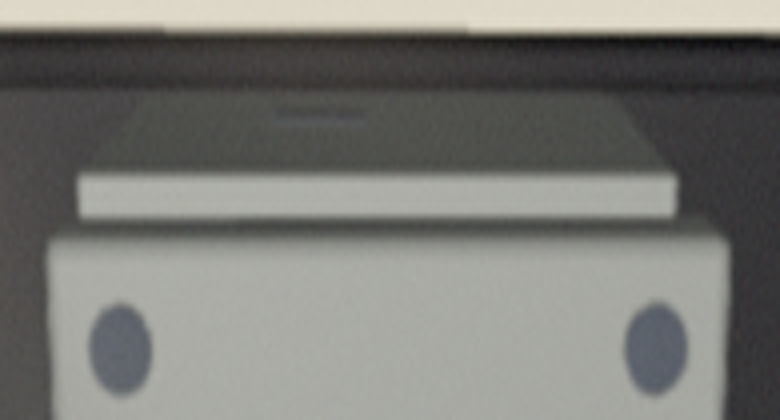

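```bash
python3 - <<'E'
from h import *
c=viewer.calibration('wrist'); c['T']=np.load('wc.npy')
a=ray(c,[(244.5,199),(394.5,199)],.048); b=ray(c,[(236.8,210.3),(407.3,210.3)],.0701)
print(a,b); d=a.mean(0)-b.mean(0); R2=R.from_euler('xyz',[180,0,174.2],degrees=True); print(R2.inv().apply(np.r_[d,0])*1e3)
E
```

```text
[[0.476009   0.00372294]
 [0.48247665 0.06834428]] [[0.47663745 0.00552113]
 [0.48295304 0.06862606]]
[ 4.44493510e-01 -1.09048621e+00 -1.33546044e-16]
```

{"api": "arm_command", "payload": {
  "motion": [
    [0.5, [0.007, -0.017, 0.06], [0, 0, 0]],
    [0.5, [0, 0, 0.06], [0, 0, 0]],
    [0.5, [0, 0, 0.05], [0, 0, 0]],
    [0.5, [0, 0, 0], [0, 0, 0]]
  ]
}}

```text
time: 54.8
ee_pos: [0.5247, 0.0308, 0.0075]
tcp_rot: [-180.0, 0.0, 174.3]
wrist_force: [0.6, -1.1, -0.8]
opening: 0.0617
```

{"api": "arm_command", "payload": {
  "motion": [
    [0.5, [0, 0, 0.02], [0, 0, 0]],
    [0.5, [0, 0, 0.02], [0, 0, 0]],
    [0.5, [0, 0, 0], [0, 0, 0]]
  ]
}}

```text
time: 55.18
ee_pos: [0.5252, 0.0306, 0.0067]
tcp_rot: [-180.0, 0.1, 174.3]
wrist_force: [-3.4, -2.3, 12.6]
opening: 0.0621
```

{"api": "arm_command", "payload": {
  "motion": [
    [0.87, [0, 0, 0], [0, 0, 0]],
    [0.87, [0, 0, 0], [0, 0, 0]],
    [0.87, [0, 0, 0], [0, 0, 0]],
    [0.87, [0, 0, -0.3], [0, 0, 0]],
    [0.87, [0, 0, -0.7], [0, 0, 0]],
    [0, [0, 0, -0.5], [0, 0, 0]],
    [0, [0, 0, 0], [0, 0, 0]],
    [0, [0, 0, 0], [0, 0, 0]],
    [0, [0, 0, 0.5], [0, 0, 0]],
    [0, [0, 0, 0.6], [0, 0, 0]],
    [0, [0, 0, 0], [0, 0, 0]]
  ]
}}

```text
time: 56.55
ee_pos: [0.5225, 0.0307, 0.0263]
tcp_rot: [-180.0, -0.3, 174.3]
wrist_force: [0.6, -0.1, 0.3]
opening: 0.0001
```

```bash
python3 - <<'E'
from h import *
st()
snap('wrist','w39'); snap('scene','s7',(250,200,370,320),5)
E
```

```text
t56.55 tcp [0.5225 0.0307 0.0263] rot [-179.95   -0.31  174.27] open 0.0001 F [ 0.6 -0.1  0.3] q [  3.4   1.9 -12.1  76.4   0.    9.1]
```

View pics/w39.png

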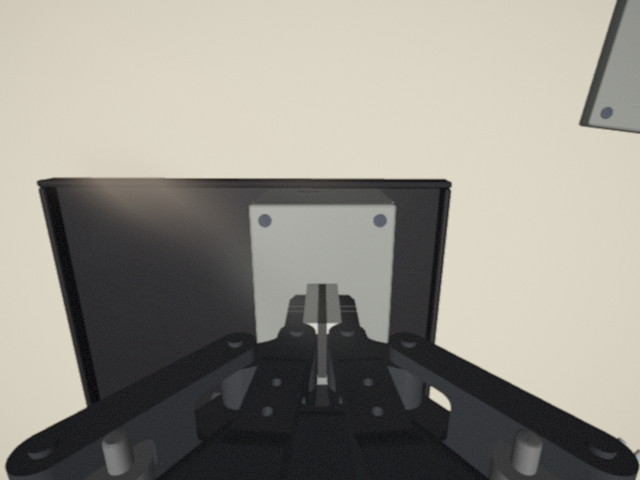

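View pics/s7.png

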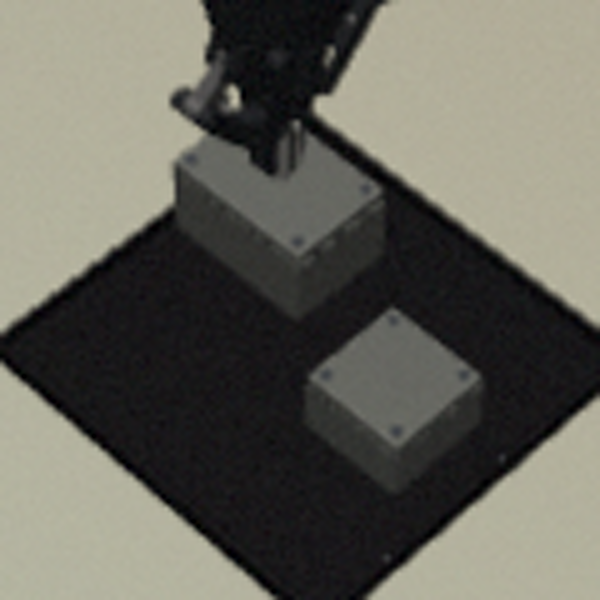

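{"api": "arm_command", "payload": {
  "motion": [
    [0, [0, 0, 0.04], [0, 0, 0]],
    [0, [0, 0, 0], [0, 0, 0]]
  ]
}}

```text
time: 56.9
ee_pos: [0.5251, 0.0308, 0.0276]
tcp_rot: [180.0, 0.1, 174.3]
wrist_force: [0.1, -0.6, 0.3]
opening: -0.0003
```

{"api": "arm_command", "payload": {
  "motion": [
    [0, [0, 0, 0.04], [0, 0, 0]],
    [0, [0, 0, 0], [0, 0, 0]]
  ]
}}

```text
time: 57.15
ee_pos: [0.5246, 0.0308, 0.0243]
tcp_rot: [-180.0, -0.0, 174.3]
wrist_force: [-0.3, 0.1, 0.4]
opening: -0.0003
```

{"api": "arm_command", "payload": {
  "motion": [
    [0, [0, 0, 0.04], [0, 0, 0]],
    [0, [0, 0, 0], [0, 0, 0]]
  ]
}}

```text
time: 57.4
ee_pos: [0.5249, 0.0308, 0.0227]
tcp_rot: [180.0, 0.0, 174.3]
wrist_force: [-1.4, -0.2, 4.5]
opening: -0.0001
```

{"api": "arm_command", "payload": {
  "motion": [
    [0, [0, 0, 0.03], [0, 0, 0]],
    [0, [0, 0, 0], [0, 0, 0]]
  ]
}}

```text
time: 57.65
ee_pos: [0.525, 0.0308, 0.0226]
tcp_rot: [180.0, 0.1, 174.3]
wrist_force: [-8.0, -0.1, 19.9]
opening: 0.0002
```

{"api": "arm_command", "payload": {
  "motion": [
    [0, [0, 0, -0.3], [0, 0, 0]],
    [0, [0, 0, -0.8], [0, 0, 0]],
    [0, [0, 0, -0.9], [0, 0, 0]],
    [0, [0.8, 0, -0.5], [0, 0, 0]],
    [0, [0.9, -0.7, 0], [0, 0, 0]],
    [0, [0.9, -0.8, 0], [0, 0, 0]],
    [0, [0, -0.8, 0], [0, 0, 0]],
    [0, [0, -0.5, 0], [0, 0, 0]],
    [0, [0, 0, 0], [0, 0, 0]]
  ]
}}

```text
time: 58.78
ee_pos: [0.3653, -0.1133, 0.1707]
tcp_rot: [-180.0, 0.0, 174.1]
wrist_force: [0.2, -0.0, -0.2]
opening: 0.0001
```

```bash
python3 - <<'E'
from h import *
st()
snap('top','t6',(80,120,540,360),1.7); snap('scene','s8')
E
```

```text
t58.77 tcp [ 0.3653 -0.1133  0.1707] rot [-1.7998e+02  5.0000e-02  1.7409e+02] open 0.0001 F [ 0.2 -0.  -0.2] q [-17.2 -18.4 -14.   94.3  -0.  -11.3]
```

View pics/t6.png

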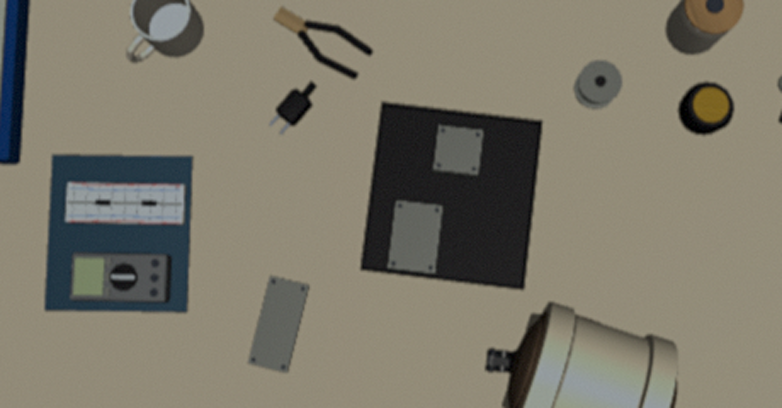

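View pics/s8.png

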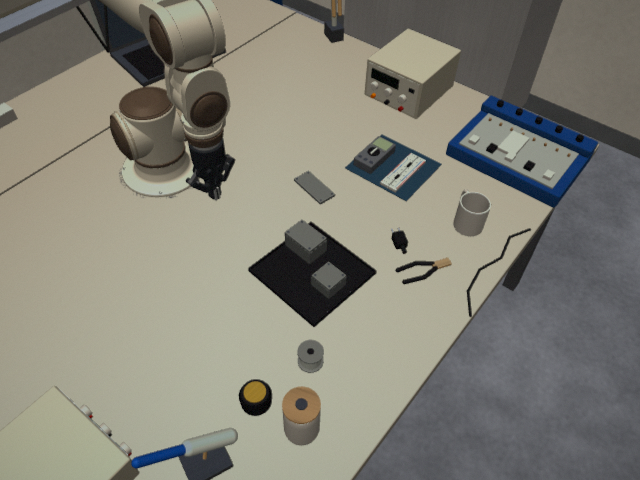

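```bash
python3 - <<'E'
from h import *
bot.job_done(); st()
E
```

```text
the job is handed in; nothing more can be done
the job is handed in; nothing more can be done
```

The job is finished and handed in at about 59 s. I cleared the tray first: the multimeter and the breadboard lie face up on the rubber mat. Two cases were on the bench, wide and square. Both now stand in the tray with their own lids seated. `case_long` was not on the bench, so its lid stayed where it was.

**Last checks**
- **Lid seating:** pressing each lid with about 20 N stopped the fingers at the height expected for a seated lid. The square lid's top was at about 45 mm and the wide lid's at about 57 mm. For the square lid this is not independent proof, because it confirmed the finger-end offset I then used for the wide lid. The scene picture shows both lids level and flush.
- **Mat and other items:** the final pictures show both tray items within the mat. The solder reel, tip-cleaner pot and mains plug look to be where they started.

**Disagreements and surprises**
- **Finger length:** the finger ends sit about 35–45 mm higher than the reported TCP. My first grasp of the multimeter closed above it without any contact force registering, and I corrected the height after that.
- **Knocked case:** the wide case was knocked about 4–5 cm sideways inside the tray while I was bringing the square lid over. I measured it again and fitted its lid there. It stands flat, but only about 3 mm from the tray's near inside wall.

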